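Put the stone cases away by height

ROBOT

A 7-joint arm with a two-finger parallel gripper is mounted at the origin on the work surface. World frame = base frame: x ahead of the robot, y to its left, z up, the work surface at z = 0. Lengths are in mm, angles in rad, forces in N, time in s.
With the tool pointing down it reaches from about 400 to 900 mm from the base axis. Payload 5.5 kg.
Tool frame: the origin (TCP) lies midway between the tips of the shut fingers; the grasp point (between the pads) lies 19 mm behind it; x points along the fingers, y is the direction in which the jaws open and shut, and the axes are right-handed (so a half turn about x gives the same grasp; the last joint's range is limited). The gripper opens to 92 mm and grips with 3 to 60 N. Pads are 19 mm wide; open, the fingers measure 130 mm over their backs; the gripper's body (75 mm by 190 mm) begins 47 mm behind the grasp point.
Start: joints at [1.597, 0.501, -0.427, 1.55, 0.221, 1.138, -0.21], TCP at [152.52, -631.853, 226.729] pointing down, gripper open.
Joint ranges: [-2.88, 2.88], [-0.31, 2.03], [-1.54, 1.56], [0.2, 2.42], [-1.41, 4.55], [0.19, 2.02], [-2.57, 2.57]. Speed limits (rad/s): [2.57, 2.57, 3.14, 3.14, 3.14, 3.14, 3.14].

INTERFACE

Orientations are given as a 3x3 rotation matrix whose columns are the frame's x, y, z axes.
In Python, from rig import monitor, grab_frame, camera_info, finish_job, recognise gives the robot as it stands.
- The arm moves only by the tool play_rows, never from a script. Its argument "series" is a list that holds one entry, the list of rows, each a list of 4 numbers: the shift along the tool's x, y, z in m, then the turn about the tool's x in rad. A call has 1 to 10 rows; each row shifts and turns the commanded pose from where the row before left it, along the tool's axes as they then stand; what a row does not reach is not made up. A row lasts 1/8 s, in which the tool goes at most 62.5 mm and 10.7 degrees, less where a joint would pass 70% of its speed; a pose out of reach is approached as far as the arm can. A call is refused whole if a number of a shift passes 0.0625 or a number of a turn 0.188, either way. A call with a gripper value outside its range is refused whole. "jaw" is the opening, from -1 (shut) to 1 (fully open), so that 0 is half open, set as the call begins (left out, the last holds). The fingers move at their own pace and stop on an object; "squeeze" is the grip in N (left out, the last holds). Time passes only in rows, so rows that do not move let the fingers close. It gives the time, the measured TCP pose, the force and the opening at its end, in the units of the state.
- monitor.sense(): the state, without advancing time (a new reading comes with each control period).
- grab_frame(name): name is "scene" or "side" or "wrist"; returns the picture (400x640x3 uint8, red, green, blue); there is no depth.
- camera_info(name): a dict with "fx", "fy", "cx", "cy" (pixels), "rvec" (rotation vector, rad) and "tvec" (3), from world to camera coordinates, as OpenCV has them. Camera axes: x right, y down, z forward; pixel columns grow to the right and rows downward; lengths in mm; the calibration is good to about 2 mm. A picture is of the moment at which its call begins: read the wrist's pose just before it. camera_info takes no time and is no camera call; for the wrist camera it gives the pose at the moment of the call.
- finish_job(): hands the job in, once; it reports no verdict.
Trained networks look in the newest picture that a camera, given by its name, has taken for a name from the list of things; names that differ only in an ending like _2 or _b are one class to them, and where a whole thing is asked for, a point or a joint stands for the part that bears it (a point fixed in the world has none). Each returns a list of dicts, best first, with "score" (0 to 1); they miss things now and then, are a little off and sometimes report something else, mostly with a low value. They report only what shows in the picture. A call takes as long as a camera call.
- recognise(target, camera): "at" ([x, y, z] in mm, in world coordinates, good to about 4 mm: the middle of the surface that is visible of it).
The state is a dict: "clock": time; "q": joint angles; "qvel": joint speeds; "joint_torque": joint torques, N m; "position": TCP position; "orientation": TCP orientation; "force": force on the tool from outside, world axes, zero at the start; "ft_torque": the same for the moment, N m; "grip_width": finger opening in mm.
Only numpy, scipy, OpenCV 4.12 (cv2) and the standard library are available. Lean on these libraries where they do the work, as an engineer would, in place of code of your own. Each camera call takes 0.05 s, during which the arm holds its last target.

TASK

Put the three wooden stone cases with coloured lids away in the three pigeonholes at the back of the jeweller's bench: the lowest case under the lowest roof, the middle one under the middle roof, the tallest under the highest. Slide each one in lengthwise, standing flat on the pigeonhole's floor, fully home so that its end is at the back wall, and never tip a case over. Leave the plain metal tin, the steel block, the hammer and the jar where they are.

Things in the scene. Friction and masses are not known exactly. Their poses are not given: they have to be found in the camera images.
- case_low: the lowest of the three closed dark-wood cases, green lid top, brass corners: 110 mm long (its x), 40 wide (y), 32 high, 0.08 to 0.24 kg, weight central, both ends alike. Origin: centre of its underside. Starts flat on the bench, x within 0.4 rad of straight away from the robot. To go under a roof, hold it near the end that stays outside
- case_mid: the middle of the three closed dark-wood cases, red lid top, brass corners: 110 mm long (its x), 40 wide (y), 46 high, 0.08 to 0.24 kg, weight central, both ends alike. Origin: centre of its underside. Starts flat on the bench, x within 0.4 rad of straight away from the robot. To go under a roof, hold it near the end that stays outside
- case_tall: the tallest of the three closed dark-wood cases, purple lid top, brass corners: 110 mm long (its x), 40 wide (y), 60 high, 0.08 to 0.24 kg, weight central, both ends alike. Origin: centre of its underside. Starts flat on the bench, x within 0.4 rad of straight away from the robot. To go under a roof, hold it near the end that stays outside
- hole_low: the lowest pigeonhole, blue-painted, fixed; headroom 41 mm. Origin: bench level, mid-floor; x points inwards, away from robot (within 0.15 rad). Floor 120 (x) by 78 (y), top 6 mm up. Back wall's inner face at x=+54. Roof (6 thick) and side walls (66 apart inside) span only x=+10 to +60; open in front. A case fully home is centred at x=-1, its front 65 mm outside the roof
- hole_mid: the middle pigeonhole, terracotta, fixed; headroom 55 mm. Origin: bench level, mid-floor; x points inwards, away from robot (within 0.15 rad). Floor 120 (x) by 78 (y), top 6 mm up. Back wall's inner face at x=+54. Roof (6 thick) and side walls (66 apart inside) span only x=+10 to +60; open in front. A case fully home is centred at x=-1, its front 65 mm outside the roof
- hole_high: the highest pigeonhole, white-painted, fixed; headroom 69 mm. Origin: bench level, mid-floor; x points inwards, away from robot (within 0.15 rad). Floor 120 (x) by 78 (y), top 6 mm up. Back wall's inner face at x=+54. Roof (6 thick) and side walls (66 apart inside) span only x=+10 to +60; open in front. A case fully home is centred at x=-1, its front 65 mm outside the roof
- steel_tin: bystander: plain bare-metal tin of the same form as the wooden cases, 110 x 40 x 46 high, no coloured lid; origin at the centre of its underside; among the cases; to be left alone
- bench_block: bystander: square steel bench block 64 x 64 x 26 high, origin at the centre of its underside; among the cases; to be left alone
- hammer: bystander: wooden-handled hammer 240 long lying to the left of the pigeonholes, origin on the bench under it, x along it; to be left alone
- jar: bystander: glass jar with a brass-coloured cap, 56 across, 75 high, standing to the right of the pigeonholes, origin at the centre of its underside; to be left alone

How it is judged:
By the outcome, as a careful person would: the job done as asked, in the order asked, and still so for the second after the job is handed in, with the robot touching nothing.
It also fails if it takes over 104 s, if anything falls off the work surface, if the arm or the gripper's body presses on something with over 40 N, if the wrist force passes 120 N, or if a joint passes its speed limit or range.

## Working session

There is one attempt and no reset: what is moved stays moved. The work goes in short steps, Python scripts to look and compute and a tool call to move; the robot and the scene stay as the last step left them, time stands still between calls to the robot, and variables do not carry over. Pictures are saved under pics/ and viewed, and the job is handed in when it is done.

Besides the shell and the picture viewer there is one more tool, called after "Call:" as a command line: name --argument value ..., lists and objects as JSON in quotes. play_rows: Moves the arm, as the interface text tells. Its arguments: {"type":"object","properties":{"series":{"type":"array","items":{"type":"array","items":{"type":"array","items":{"type":"number"}}}},"jaw":{"type":"number"},"squeeze":{"type":"number"}},"required":["series"]}

```bash
ls; mkdir -p pics
python3 - <<'E'
from rig import monitor, grab_frame, camera_info
import cv2
s=monitor.sense(); print({k:s[k] for k in ('clock','position','orientation','force','grip_width')})
for n in('scene','side','wrist'):
    im=grab_frame(n); cv2.imwrite(f'pics/{n}0.png',im[:,:,::-1]); c=camera_info(n); print(n,c)
E
```

```text
pics
{'clock': 0.0, 'position': array([ 152.25114874, -631.19180902,  225.65831704]), 'orientation': array([[-4.05060836e-04,  2.34650606e-01, -9.72079693e-01],
       [ 1.91755506e-03, -9.72077803e-01, -2.34650949e-01],
       [-9.99998079e-01, -1.95906424e-03, -5.62048088e-05]]), 'force': array([ 0.03927548,  0.07322657, -0.54641964]), 'grip_width': 91.49891289434123}
scene {'fx': 404.50099190406945, 'fy': 404.50099190406945, 'cx': 320.60294539966026, 'cy': 196.88270551462801, 'rvec': array([ 2.27773494,  0.86736184, -0.30837792]), 'tvec': array([-440.42631304, -246.98300084, 1420.84795326])}
side {'fx': 491.66554460461765, 'fy': 491.66554460461765, 'cx': 314.7624398103662, 'cy': 194.15107845514586, 'rvec': array([ 0.75607239, -2.41059889,  1.2890475 ]), 'tvec': array([475.29707335, 190.53647871, 942.51151964])}
wrist {'fx': 359.7504219619656, 'fy': 359.7504219619656, 'cx': 319.5477828653643, 'cy': 198.7737650545454, 'rvec': array([-2.26461829,  1.78170353,  0.28626691]), 'tvec': array([-649.26865141,  -39.05384765,  393.00782717])}
```

View pics/scene0.png

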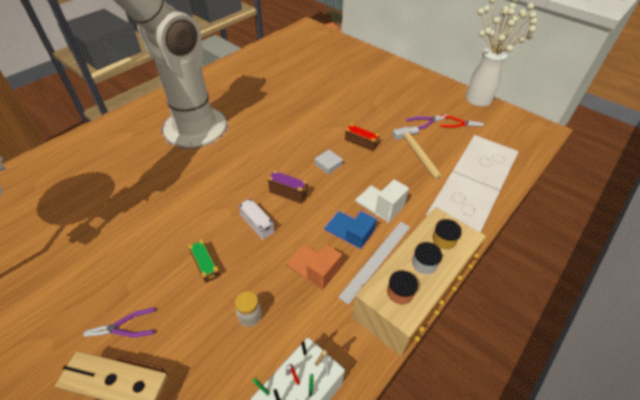

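View pics/side0.png

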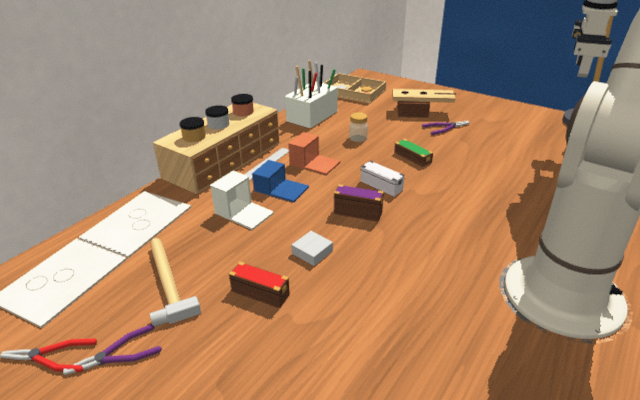

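View pics/wrist0.png

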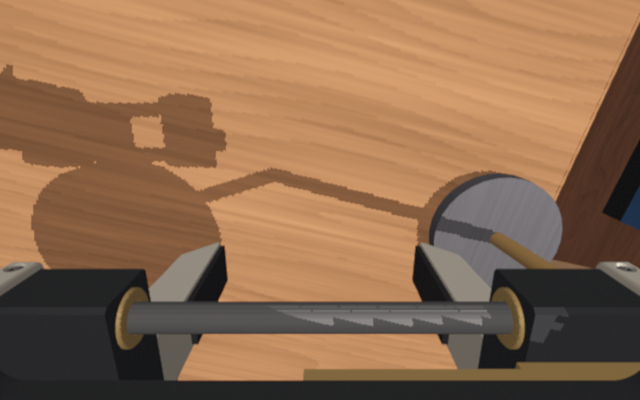

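Run:
```python
from rig import *
import numpy as np
for n in('scene','side'):
    grab_frame(n)
    for t in 'case_low case_mid case_tall hole_low hole_mid hole_high steel_tin bench_block'.split():
        print(n,t,[(np.round(d['at']).tolist(),round(d['score'],2)) for d in recognise(t,n)][:3])
print(monitor.sense()['clock'])
```

```text
scene case_low [([493.0, -331.0, 35.0], 0.64)]
scene case_mid [([490.0, 312.0, 40.0], 0.82)]
scene case_tall [([476.0, -17.0, 51.0], 0.63)]
scene hole_low [([709.0, -1.0, 24.0], 0.62)]
scene hole_mid [([716.0, -159.0, 42.0], 0.9)]
scene hole_high [([722.0, 127.0, 42.0], 0.75)]
scene steel_tin [([496.0, -155.0, 46.0], 0.61)]
scene bench_block [([477.0, 162.0, 26.0], 0.58)]
side case_low [([471.0, -316.0, 27.0], 0.81), ([456.0, 8.0, 43.0], 0.52)]
side case_mid [([471.0, 334.0, 43.0], 0.78)]
side case_tall [([458.0, 6.0, 41.0], 0.88)]
side hole_low [([696.0, 20.0, 8.0], 0.84)]
side hole_mid [([708.0, -138.0, 15.0], 0.7), ([659.0, -324.0, 52.0], 0.5)]
side hole_high [([704.0, 146.0, 18.0], 0.8)]
side steel_tin [([466.0, -131.0, 36.0], 0.56)]
side bench_block [([462.0, 179.0, 25.0], 0.96)]
1.05
```

```bash
cat > h.py <<'E'
import numpy as np, cv2
from rig import *
def cam(n):
    c=camera_info(n); K=np.array([[c['fx'],0,c['cx']],[0,c['fy'],c['cy']],[0,0,1.]])
    return K,np.array(c['rvec'],float),np.array(c['tvec'],float)
def ray(c,uv):
    K,r,t=c; R=cv2.Rodrigues(r)[0]; d=R.T@(np.linalg.inv(K)@np.array([uv[0],uv[1],1.])); return -R.T@t,d
def onz(c,uv,z):
    o,d=ray(c,uv); return o+d*(z-o[2])/d[2]
def proj(c,P):
    return cv2.projectPoints(np.array(P,float).reshape(-1,1,3),c[1],c[2],c[0],None)[0].reshape(-1,2)
def tri(obs):
    A=np.zeros((3,3));b=np.zeros(3)
    for c,uv in obs:
        o,d=ray(c,uv);d/=np.linalg.norm(d);M=np.eye(3)-np.outer(d,d);A+=M;b+=M@o
    return np.linalg.solve(A,b)
def st():
    s=monitor.sense();R=s['orientation'];p=s['position']
    yaw=np.arctan2(R[1,1],R[0,1])
    print('t%.2f'%s['clock'],'pos',np.round(p,1),'yaw(toolY) %.3f'%yaw,'tilt',np.round(R[:,0],3),'F',np.round(s['force'],1),'w %.1f'%s['grip_width'],'q',np.round(s['q'],2))
    return s
def plan(x,y,z,yaw=None):
    """shift in tool axes (m) to reach target, turn about tool x"""
    s=monitor.sense();R=s['orientation'];d=R.T@(np.array([x,y,z])-s['position'])/1000
    out='shift '+str(np.round(d,4))
    if yaw is not None:
        y0=np.arctan2(R[1,1],R[0,1]); dy=(yaw-y0+np.pi/2)%np.pi-np.pi/2
        out+=' turn %.3f'%(-dy)  # tool x is down
    print(out)
def shot(n,f):
    c=cam(n); im=grab_frame(n); cv2.imwrite('pics/'+f,im[:,:,::-1]); np.save('pics/'+f+'.npy',np.hstack([c[0].ravel(),c[1],c[2]])); return c,im
def ldcam(f):
    a=np.load('pics/'+f+'.npy'); return a[:9].reshape(3,3),a[9:12],a[12:]
E
python3 - <<'E'
from h import *
st(); c=cam('wrist'); print(ray(c,(320,199))[0],ray(c,(320,199))[1]); print(onz(c,(320,100),30),onz(c,(100,199),30))
plan(440,-315,260,-1.57)
E
```

```text
t1.05 pos [ 152.5 -631.9  226.7] yaw(toolY) -1.334 tilt [ 0. -0. -1.] F [-0.1  0.1 -0.3] w 91.6 q [ 1.6   0.5  -0.43  1.55  0.22  1.14 -0.21]
[ 235.33437228 -612.37933735  384.92454188] [-0.30206959 -0.0733463  -0.95046108]
[ 218.9558451  -616.42299229   30.        ] [  68.77761798 -417.67615092   30.        ]
shift [-0.0333 -0.2406 -0.3538] turn 0.236
```

Call:
play_rows --series '[[[-0.004,-0.03,-0.044,0],[-0.004,-0.03,-0.044,0],[-0.004,-0.03,-0.044,0],[-0.004,-0.03,-0.044,0],[-0.004,-0.03,-0.044,0],[-0.004,-0.03,-0.044,0],[-0.004,-0.03,-0.044,0],[-0.004,-0.03,-0.044,0],[0,0,0,0.118],[0,0,0,0.118]]]' --jaw 1

```text
clock: 2.3
position: [439.1, -315.0, 259.0]
orientation: [[0.0, -0.001, -1.0], [-0.0, -1.0, 0.001], [-1.0, 0.0, -0.0]]
force: [-0.4, -0.1, -0.0]
grip_width: 91.9
```

Run:
```python
from h import *
st(); shot('wrist','w1.png'); print([(d['at'],d['score']) for d in recognise('case_low','wrist')])
```

```text
t2.30 pos [ 439.1 -315.   259. ] yaw(toolY) -1.571 tilt [ 0. -0. -1.] F [-0.4 -0.1 -0. ] w 91.9 q [ 1.06  0.29 -0.58  1.79  0.18  1.12 -1.15]
[([479.8, -332.3, 32.4], 0.95)]
```

View pics/w1.png

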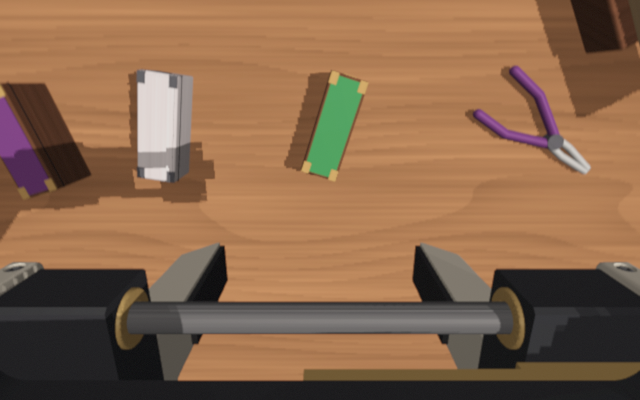

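Call:
play_rows --series '[[[0,-0.0375,-0.033,0],[0,-0.0375,-0.033,0],[0,-0.0375,-0.033,0],[0,-0.0375,-0.033,0],[0,-0.0375,-0.033,0],[0,-0.0375,-0.033,0],[0,0,0,0]]]'

```text
clock: 3.28
position: [638.0, -85.0, 258.7]
orientation: [[0.001, 0.01, -1.0], [0.004, -1.0, -0.01], [-1.0, -0.004, -0.001]]
force: [-0.9, 0.4, 0.2]
grip_width: 92.0
```

Run:
```python
from h import *
st(); shot('wrist','w2.png')
for t in ('hole_low','hole_mid','hole_high'): print([(d['at'],d['score']) for d in recognise(t,'wrist')])
```

```text
t3.27 pos [638.  -85.  258.7] yaw(toolY) -1.560 tilt [ 0.001  0.004 -1.   ] F [-0.9  0.4  0.2] w 92.0 q [ 0.55  0.5  -0.65  1.53  0.31  1.21 -1.71]
[([698.9, 7.0, 42.1], 0.57), ([522.2, -329.4, 27.1], 0.54), ([499.7, 164.7, 12.2], 0.33)]
[([700.2, 5.5, 41.4], 0.62), ([672.1, -332.3, 75.3], 0.21)]
[([718.9, 136.1, 64.9], 0.92)]
```

View pics/w2.png

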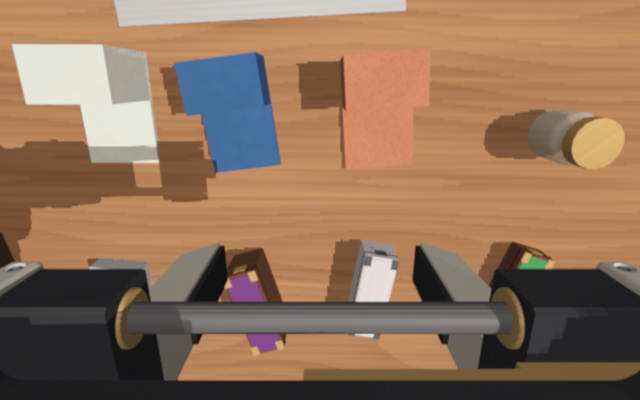

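Call:
play_rows --series '[[[0,-0.05,0,0],[0,-0.05,0,0],[0,-0.05,0,0],[0,0,0,0]]]'

```text
clock: 3.98
position: [635.0, 63.9, 259.6]
orientation: [[0.001, 0.008, -1.0], [0.002, -1.0, -0.008], [-1.0, -0.002, -0.001]]
force: [0.4, -0.5, -0.7]
grip_width: 92.1
```

Run:
```python
from h import *
st(); shot('wrist','w3.png')
for t in ('hole_low','hole_mid','hole_high'): print([(d['at'],d['score']) for d in recognise(t,'wrist')])
```

```text
t3.98 pos [635.   63.9 259.6] yaw(toolY) -1.563 tilt [ 0.001  0.002 -1.   ] F [ 0.4 -0.5 -0.7] w 92.1 q [ 0.34  0.5  -0.68  1.54  0.32  1.21 -1.95]
[([695.5, 7.1, 51.0], 0.69)]
[([708.1, -144.8, 51.4], 0.79)]
[([712.1, 143.4, 80.5], 0.79)]
```

View pics/w3.png

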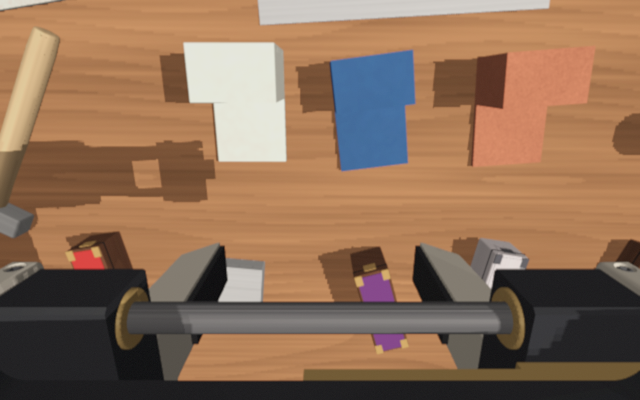

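```bash
cat > fit.py <<'E'
from h import *
from scipy.optimize import minimize
def mask(im,name):
    hsv=cv2.cvtColor(im,cv2.COLOR_RGB2HSV);h,s,v=[hsv[:,:,i].astype(int) for i in range(3)]
    if name=='hole_low': return (h>95)&(h<125)&(s>120)
    if name=='hole_mid': return ((h<10))&(s>130)&(v>90)&(im[:,:,0].astype(int)-im[:,:,1]>75)
    if name=='hole_high': return (s<50)&(v>100)
def hm(c,x,y,a,H):
    m=np.zeros((1600,2560),np.uint8)
    def box(x0,x1,y0,y1,z0,z1):
        P=np.array([[X,Y,Z] for X in(x0,x1) for Y in(y0,y1) for Z in(z0,z1)],float)
        ca,sa=np.cos(a),np.sin(a); W=np.c_[x+ca*P[:,0]-sa*P[:,1],y+sa*P[:,0]+ca*P[:,1],P[:,2]]
        uv=proj(c,W); h=cv2.convexHull(((uv+.5)*4*16-8).astype(np.int32)); cv2.fillConvexPoly(m,h,1,shift=4)
    box(-60,60,-39,39,0,6); box(10,60,-39,39,0,H)
    return cv2.resize(m.astype(np.float32),(640,400),interpolation=cv2.INTER_AREA)
def fithole(views,name,x,y,H):
    data=[]
    for c,im,roi in views:
        mk=np.zeros((400,640),np.float32); u0,u1,v0,v1=roi; mk[v0:v1,u0:u1]=mask(im,name)[v0:v1,u0:u1]; data.append((c,mk))
    f=lambda p:sum(np.abs(hm(c,p[0],p[1],p[2]/100,p[3])-mk).sum() for c,mk in data)
    best=None
    for a in(-8,0,8):
        S=np.array([[x,y,a,H]]*5,float); S[1:]+=np.diag([8,8,5,4])
        r=minimize(f,S[0],method='Nelder-Mead',options=dict(initial_simplex=S,maxiter=250,xatol=.05,fatol=1))
        if best is None or r.fun<best.fun:best=r
    return best,sum(m.sum() for _,m in data)
E
python3 - <<'E'
from fit import *
V={n:(ldcam(n),cv2.imread('pics/'+n)[:,:,::-1].copy()) for n in('w2.png','w3.png')}
roi={'hole_low':((170,290,45,180),(320,425,45,180)),'hole_mid':((335,440,40,180),(465,605,40,180)),'hole_high':((5,165,35,170),(175,295,35,170))}
g={'hole_low':(695,3,53),'hole_mid':(705,-150,67),'hole_high':(708,138,81)}
for n in g:
    r,a=fithole([(V['w2.png'][0],V['w2.png'][1],roi[n][0]),(V['w3.png'][0],V['w3.png'][1],roi[n][1])],n,*g[n])
    print(n,np.round(r.x,2),r.fun,a)
E
```

```text
hole_low [684.13   8.92  13.35  49.13] 808.75 16480.0
hole_mid [219.34  64.78 156.65  67.82] 831.0 831.0
hole_high [6.9145e+02 1.4405e+02 4.8000e-01 8.1080e+01] 320.375 21707.0
```

Run:
```python
from fit import *
im=cv2.imread('pics/w2.png')[:,:,::-1].copy()
hsv=cv2.cvtColor(im,cv2.COLOR_RGB2HSV)
for p in [(380,100),(380,60),(450,200),(580,30),(355,90),(240,100),(262,75),(300,85),(190,85)]: print(p,hsv[p[1],p[0]],im[p[1],p[0]])
im3=cv2.imread('pics/w3.png')[:,:,::-1].copy()
for p in [(490,80),(550,75),(500,130)]: print(p,cv2.cvtColor(im3,cv2.COLOR_RGB2HSV)[p[1],p[0]],im3[p[1],p[0]])
o=[]
for n,i in(('w2.png',im),('w3.png',im3)):
    m=mask(i,'hole_low').astype(np.float32); h=hm(ldcam(n),684.1,8.9,.1335,49.1)
    v=np.dstack([m*255,h*255,h*0]).astype(np.uint8)[30:200,150:450]; o.append(cv2.resize(v,None,fx=2,fy=1.7,interpolation=0))
cv2.imwrite('pics/m1.png',np.vstack(o))
```

```text
(380, 100) [  9 129 216] [216 141 107]
(380, 60) [  9 131 211] [211 137 103]
(450, 200) [ 13 130 185] [185 133  91]
(580, 30) [ 14 128 195] [195 142  97]
(355, 90) [  9 131 212] [212 137 103]
(240, 100) [106 144 159] [ 69 111 159]
(262, 75) [107 151 101] [ 41  68 101]
(300, 85) [ 12 140 113] [113  76  51]
(190, 85) [106 142 160] [ 71 112 160]
(490, 80) [  8 147  87] [87 50 37]
(550, 75) [  9 132 206] [206 132  99]
(500, 130) [  9 132 210] [210 135 101]
```

View pics/m1.png

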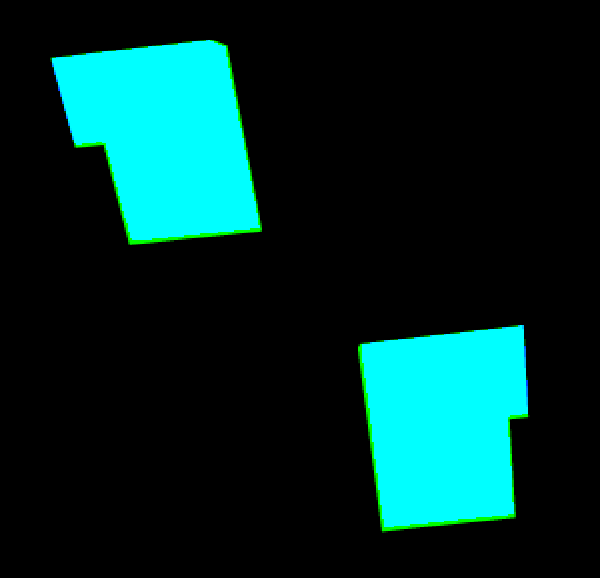

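```bash
sed -i "s/if name=='hole_low'.*/if name=='hole_low': return im[:,:,2].astype(int)>im[:,:,0]+4/; s/if name=='hole_mid'.*/if name=='hole_mid': return cv2.medianBlur(((h<11)\&(s>110)\&(v>60)).astype(np.uint8),3)>0/" fit.py
python3 - <<'E'
from fit import *
V={n:(ldcam(n),cv2.imread('pics/'+n)[:,:,::-1].copy()) for n in('w2.png','w3.png')}
roi={'hole_low':((170,290,45,180),(320,425,45,180)),'hole_mid':((335,440,40,180),(465,605,40,180)),'hole_high':((5,165,35,170),(175,295,35,170))}
g={'hole_low':(695,3,53),'hole_mid':(705,-150,67),'hole_high':(708,138,81)}
o=[]
for n in g:
    r,a=fithole([(V['w2.png'][0],V['w2.png'][1],roi[n][0]),(V['w3.png'][0],V['w3.png'][1],roi[n][1])],n,*g[n])
    print(n,np.round(r.x,2),r.fun,a)
    for k,i in zip(V,(0,1)):
        m=mask(V[k][1],n).astype(np.float32);h=hm(V[k][0],r.x[0],r.x[1],r.x[2]/100,r.x[3]);u0,u1,v0,v1=roi[n][i]
        o.append(cv2.resize(np.dstack([m*255,h*255,h*0]).astype(np.uint8)[v0:v1,u0:u1],(260,250),interpolation=0))
cv2.imwrite('pics/m2.png',np.vstack([np.hstack(o[0::2]),np.hstack(o[1::2])]))
E
```

```text
hole_low [684.86   8.7   13.43  52.41] 309.0 17222.0
hole_mid [ 689.78 -148.23    7.95   66.32] 358.75 19228.0
hole_high [6.9145e+02 1.4405e+02 4.8000e-01 8.1080e+01] 320.375 21707.0
```

View pics/m2.png

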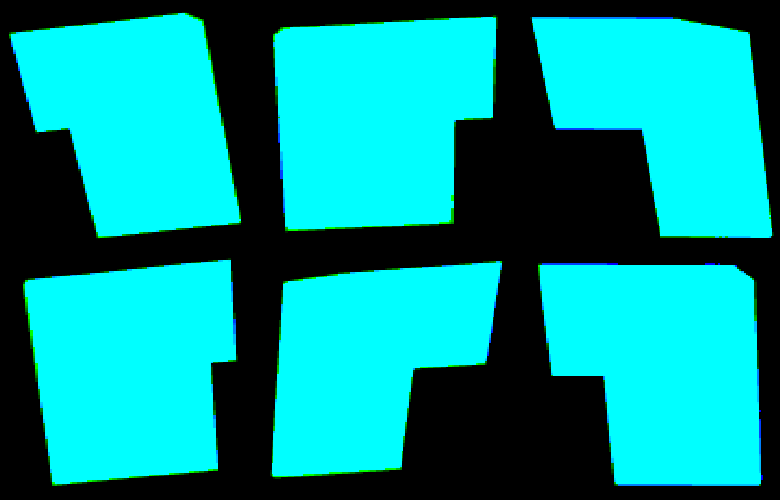

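Call:
play_rows --series '[[[0,-0.03,0.05,0],[0,-0.03,0.05,0],[0,-0.03,0.05,0],[0,-0.03,0.05,0],[0,0,0,0]]]'

```text
clock: 4.8
position: [433.1, 179.7, 259.1]
orientation: [[0.0, 0.004, -1.0], [-0.002, -1.0, -0.004], [-1.0, 0.002, -0.0]]
force: [-0.1, -0.9, 0.2]
grip_width: 91.9
```

Run:
```python
from h import *
st(); shot('wrist','w4.png')
for t in ('case_mid','case_tall'): print([(d['at'],d['score']) for d in recognise(t,'wrist')])
```

```text
t4.80 pos [433.1 179.7 259.1] yaw(toolY) -1.567 tilt [ 0.    -0.002 -1.   ] F [-0.1 -0.9  0.2] w 91.9 q [ 0.29  0.18 -0.82  1.94  0.15  1.09 -2.16]
[([488.5, 320.2, 48.0], 0.98)]
[([468.7, -1.8, 59.2], 0.88)]
```

View pics/w4.png

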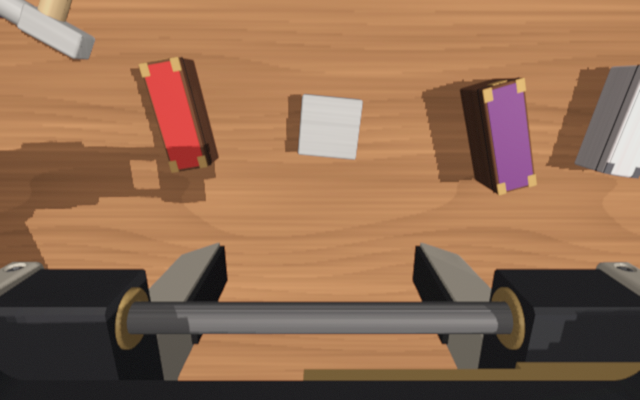

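Call:
play_rows --series '[[[0,0.05,0,0],[0,0.05,0,0],[0,0.05,0,0],[0,0,0,0]]]'

```text
clock: 5.45
position: [436.9, 22.9, 258.4]
orientation: [[-0.001, -0.01, -1.0], [-0.001, -1.0, 0.01], [-1.0, 0.001, 0.001]]
force: [0.9, 0.1, -0.3]
grip_width: 91.7
```

Run:
```python
from h import *
st(); shot('wrist','w5.png')
for t in ('case_mid','case_tall'): print([(d['at'],d['score']) for d in recognise(t,'wrist')])
```

```text
t5.45 pos [436.9  22.9 258.4] yaw(toolY) -1.581 tilt [-0.001 -0.001 -1.   ] F [ 0.9  0.1 -0.3] w 91.7 q [ 0.56  0.09 -0.7   2.01  0.07  1.07 -1.75]
[([483.4, 310.7, 42.8], 0.97)]
[([470.4, -9.4, 53.9], 0.64)]
```

View pics/w5.png

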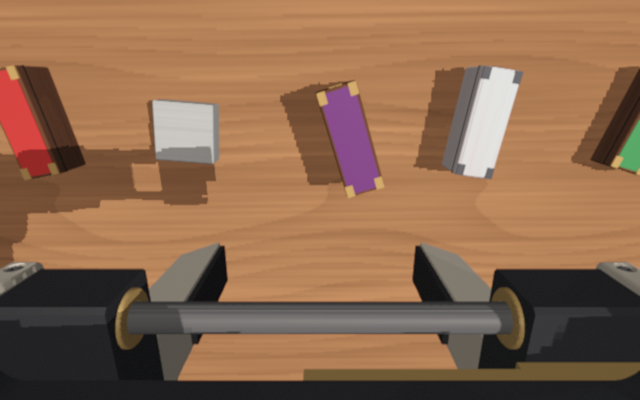

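Call:
play_rows --series '[[[0,0.05,0,0],[0,0.05,0,0],[0,0.05,0,0],[0,0.05,0,0],[0,0,0,0]]]'

```text
clock: 6.22
position: [436.4, -174.2, 258.4]
orientation: [[-0.0, -0.004, -1.0], [-0.0, -1.0, 0.004], [-1.0, 0.0, 0.0]]
force: [0.4, 0.8, -0.3]
grip_width: 91.8
```

Run:
```python
from h import *
st(); shot('wrist','w6.png')
for t in ('case_low',): print([(d['at'],d['score']) for d in recognise(t,'wrist')])
```

```text
t6.22 pos [ 436.4 -174.2  258.4] yaw(toolY) -1.575 tilt [-0. -0. -1.] F [ 0.4  0.8 -0.3] w 91.8 q [ 0.8   0.14 -0.52  1.95  0.08  1.07 -1.33]
[([480.4, -328.1, 32.2], 0.97)]
```

View pics/w6.png

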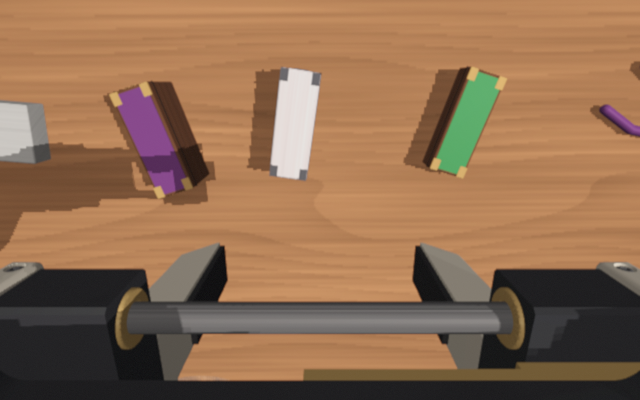

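```bash
cat > lid.py <<'E'
from h import *
def lidmask(im,name,roi=None):
    hsv=cv2.cvtColor(im,cv2.COLOR_RGB2HSV);h,s,v=[hsv[:,:,i].astype(int) for i in range(3)]
    m={'case_low':(h>45)&(h<80)&(s>100),'case_mid':((h<5)|(h>174))&(s>165)&(v>90),'case_tall':(h>132)&(h<160)&(s>70)}[name]
    m=cv2.morphologyEx(m.astype(np.uint8),cv2.MORPH_OPEN,np.ones((3,3)))
    n,l,stt,_=cv2.connectedComponentsWithStats(m)
    return (l==1+np.argmax(stt[1:,4])).astype(np.uint8)
def lid(c,im,name,z):
    m=lidmask(im,name); v,u=np.nonzero(m)
    W=np.array([onz(c,p,z)[:2] for p in zip(u,v)])
    cnt=cv2.findContours(m,0,1)[0]; cnt=max(cnt,key=len)[:,0]
    C=np.array([onz(c,p,z)[:2] for p in cnt]).astype(np.float32)
    (cx,cy),(a,b),_=r=cv2.minAreaRect(C); B=cv2.boxPoints(r); e=B[1]-B[0]; f=B[2]-B[1]
    if np.linalg.norm(f)>np.linalg.norm(e): e=f
    yaw=np.arctan2(e[1],e[0]); yaw=(yaw+np.pi/2)%np.pi-np.pi/2
    uv=proj(c,[[cx,cy,z]])[0]
    return (cx,cy),sorted((a,b)),yaw,uv
E
python3 - <<'E'
from lid import *
for n,z,fs in(('case_low',32,('w1','w6')),('case_mid',46,('w4',)),('case_tall',60,('w4','w5'))):
    obs=[]
    for f in fs:
        c=ldcam(f+'.png'); im=cv2.imread(f'pics/{f}.png')[:,:,::-1].copy()
        r=lid(c,im,n,z); print(n,f,np.round(r[0],1),np.round(r[1],1),'yaw %.3f'%r[2]); obs.append((c,r[3]))
    if len(obs)>1: print('  tri',np.round(tri(obs),1))
E
```

```text
case_low w1 [ 477.3 -329.6] [ 34.1 103.9] yaw -0.305
case_low w6 [ 477.5 -328.9] [ 33.4 102.6] yaw -0.298
  tri [ 477.2 -329.6   30.1]
case_mid w4 [483.1 326.3] [ 35. 105.] yaw 0.171
case_tall w4 [464.8  -9.7] [ 34.1 104. ] yaw 0.293
case_tall w5 [464.5  -9. ] [ 33.9 104. ] yaw 0.294
  tri [464.9  -8.9  61.6]
```

Run:
```python
from h import *
st(); plan(448.7,-320.4,80,-1.872)
```

```text
t6.33 pos [ 436.8 -170.   258.5] yaw(toolY) -1.569 tilt [-0.     0.001 -1.   ] F [ 0.1  0.2 -0.2] w 91.9 q [ 0.8   0.14 -0.52  1.95  0.08  1.07 -1.33]
shift [ 0.1783  0.1507 -0.0117] turn 0.303
```

Call:
play_rows --series '[[[0.03,0.05,-0.004,0],[0.05,0.05,-0.004,0],[0.05,0.05,-0.004,0],[0.048,0,0,0.1],[0,0,0,0.1],[0,0,0,0.103],[0,0,0,0],[0,0,0,0]]]' --jaw 0.6

```text
clock: 7.32
position: [448.4, -308.0, 92.8]
orientation: [[0.001, -0.294, -0.956], [0.0, -0.956, 0.294], [-1.0, -0.0, -0.001]]
force: [-0.2, 0.1, 0.2]
grip_width: 73.3
```

Run:
```python
from h import *
st(); plan(448.7,-320.4,8,-1.872); shot('wrist','w7.png')
```

```text
t7.33 pos [ 448.4 -308.    92.8] yaw(toolY) -1.869 tilt [ 0.001  0.    -1.   ] F [-0.2  0.1  0.2] w 73.3 q [ 0.81  0.48 -0.32  1.93  0.21  0.77 -1.5 ]
shift [ 0.0848  0.0118 -0.0039] turn 0.003
```

View pics/w7.png

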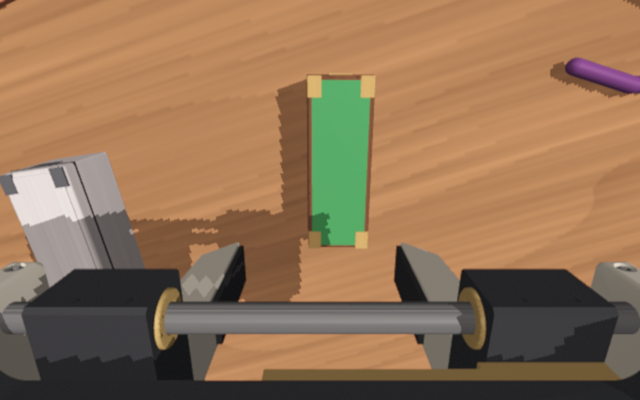

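Call:
play_rows --series '[[[0.02,0.012,-0.004,0.003],[0.04,0,0,0],[0.02,0,0,0],[0.005,0,0,0],[0,0,0,0]]]'

```text
clock: 8.0
position: [448.2, -321.8, 7.9]
orientation: [[0.001, -0.3, -0.954], [-0.0, -0.954, 0.3], [-1.0, -0.0, -0.001]]
force: [-1.1, -0.6, 0.1]
grip_width: 73.7
```

Run:
```python
from h import *
st(); plan(448.7,-320.4,8,-1.872); shot('wrist','w8.png')
```

```text
t8.00 pos [ 448.2 -321.8    7.9] yaw(toolY) -1.875 tilt [ 0.001 -0.    -1.   ] F [-1.1 -0.6  0.1] w 73.7 q [ 0.79  0.62 -0.27  1.94  0.27  0.62 -1.53]
shift [-0.0001 -0.0014 -0.0001] turn -0.003
```

View pics/w8.png

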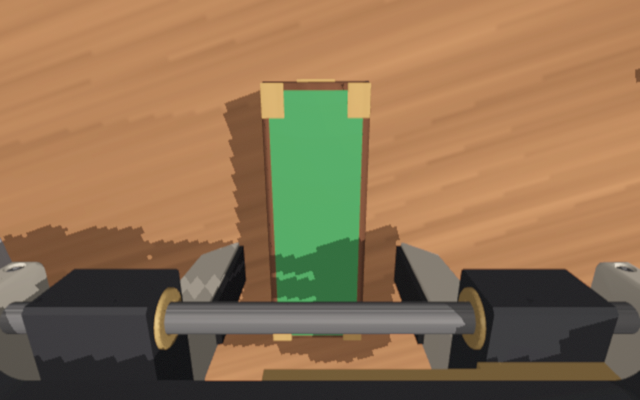

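Well straddled. Grip and lift.

Call:
play_rows --series '[[[0,0,0,0],[0,0,0,0],[0,0,0,0],[0,0,0,0],[0,0,0,0],[0,0,0,0]]]' --jaw -1 --squeeze 45

```text
clock: 8.8
position: [447.8, -321.8, 7.7]
orientation: [[0.0, -0.3, -0.954], [-0.0, -0.954, 0.3], [-1.0, -0.0, -0.0]]
force: [-0.1, 0.9, 4.5]
grip_width: 39.9
```

Call:
play_rows --series '[[[-0.02,0,0,0],[-0.04,0,0,0],[-0.06,0,0,0],[0,0,0,0]]]'

```text
clock: 9.3
position: [451.3, -324.2, 133.5]
orientation: [[0.009, -0.301, -0.954], [-0.007, -0.954, 0.3], [-1.0, 0.004, -0.01]]
force: [-0.1, 0.2, -1.2]
grip_width: 39.5
```

Run:
```python
from h import *
st(); shot('wrist','w9.png')
a=.134;import numpy as np
# hole low: pre-insert case centre at hole x=-85
for hx in(-100,): 
    gx=hx-30; print(684.9+gx*np.cos(a),8.7+gx*np.sin(a)); plan(684.9+gx*np.cos(a),8.7+gx*np.sin(a),128,a-np.pi/2)
```

```text
t9.30 pos [ 451.3 -324.2  133.5] yaw(toolY) -1.876 tilt [ 0.009 -0.007 -1.   ] F [-0.1  0.2 -1.2] w 39.5 q [ 0.85  0.43 -0.34  1.88  0.19  0.85 -1.46]
556.065394614475 -8.667914530998733
shift [ 0.0021 -0.3321 -0.0072] turn -0.439
```

View pics/w9.png

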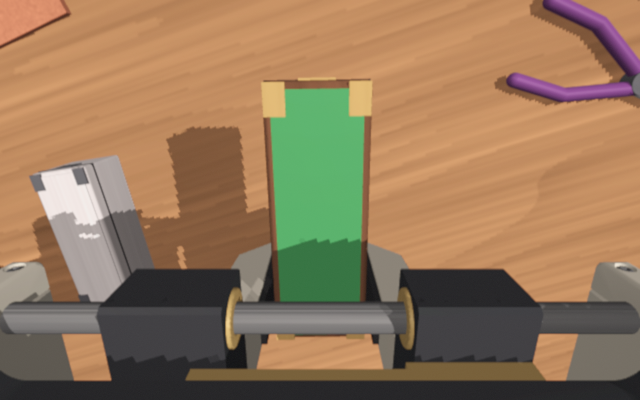

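Call:
play_rows --series '[[[0,-0.03,-0.001,0],[0,-0.05,-0.001,0],[0,-0.055,-0.001,0],[0,-0.055,-0.001,0],[0,-0.055,-0.001,0],[0,-0.055,-0.001,0],[0,-0.032,-0.001,0],[0,0,0,-0.146],[0,0,0,-0.146],[0,0,0,-0.147]]]'

```text
clock: 10.6
position: [552.6, -7.2, 126.1]
orientation: [[-0.003, 0.139, -0.99], [-0.0, -0.99, -0.139], [-1.0, -0.0, 0.003]]
force: [0.6, 0.6, -1.6]
grip_width: 40.0
```

Call:
play_rows --series '[[[0,0,0,0],[0,0,0,0]]]'

```text
clock: 10.85
position: [553.5, -7.4, 126.8]
orientation: [[-0.001, 0.13, -0.991], [0.0, -0.991, -0.13], [-1.0, -0.0, 0.001]]
force: [0.2, 1.1, -0.9]
grip_width: 39.7
```

Run:
```python
from h import *
st(); a=.134
plan(684.9-130*np.cos(a),8.7-130*np.sin(a),18,a-np.pi/2)
shot('wrist','w10.png');shot('side','s10.png')
```

```text
t10.85 pos [553.5  -7.4 126.8] yaw(toolY) -1.440 tilt [-0.001  0.    -1.   ] F [ 0.2  1.1 -0.9] w 39.7 q [ 0.38  0.47 -0.52  1.88  0.3   0.87 -1.73]
shift [ 0.1088  0.0016 -0.0026] turn -0.003
```

View pics/w10.png

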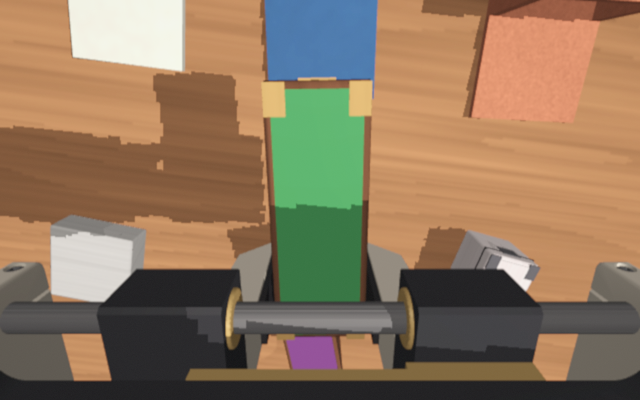

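View pics/s10.png

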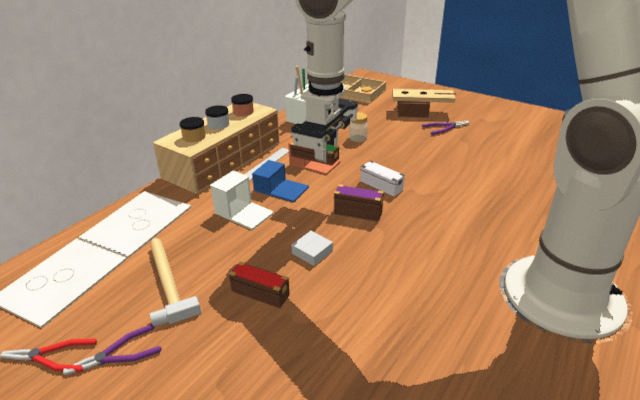

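Call:
play_rows --series '[[[0,0.0015,-0.032,-0.003],[0.03,0,0,0],[0.04,0,0,0],[0.025,0,0,0],[0.011,0,0,0],[0,0,0,0],[0,0,0,0]]]'

```text
clock: 11.82
position: [587.1, -4.4, 22.7]
orientation: [[0.002, 0.136, -0.991], [0.0, -0.991, -0.136], [-1.0, 0.0, -0.002]]
force: [0.0, 0.2, -1.8]
grip_width: 39.7
```

Run:
```python
from h import *
st(); a=.134
plan(684.9-31*np.cos(a),8.7-31*np.sin(a),17,a-np.pi/2)
shot('wrist','w11.png');shot('side','s11.png')
```

```text
t11.82 pos [587.1  -4.4  22.7] yaw(toolY) -1.434 tilt [ 0.002  0.    -1.   ] F [ 0.   0.2 -1.8] w 39.7 q [ 0.3   0.67 -0.44  1.84  0.41  0.72 -1.81]
shift [ 0.0058  0.0003 -0.0676] turn 0.003
```

View pics/w11.png

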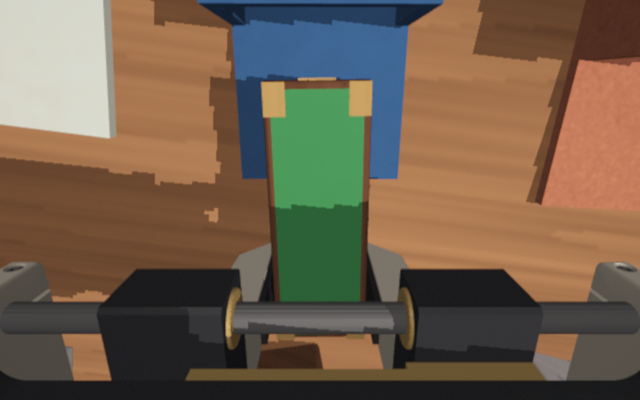

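View pics/s11.png

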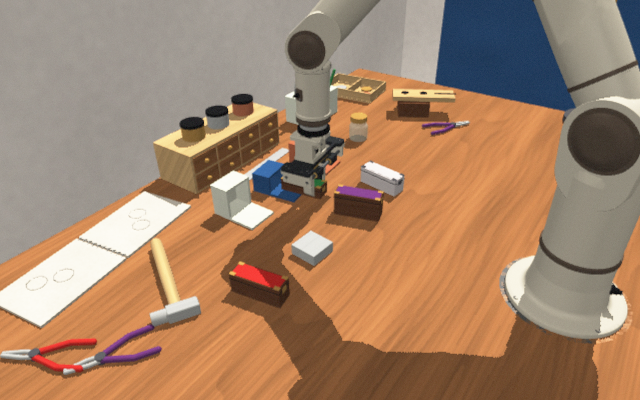

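Call:
play_rows --series '[[[0.004,0,0,0],[0,0,-0.02,0],[0,0,-0.02,0],[0,0,-0.015,0],[0,0,-0.006,0],[0,0,0,0]]]'

```text
clock: 12.68
position: [646.4, 3.9, 17.4]
orientation: [[-0.0, 0.136, -0.991], [0.0, -0.991, -0.136], [-1.0, -0.0, 0.0]]
force: [-0.8, -0.9, -0.9]
grip_width: 39.3
```

Run:
```python
from h import *
st(); a=.134
plan(684.9-31*np.cos(a),8.7-31*np.sin(a),15,a-np.pi/2)
shot('wrist','w12.png')
```

```text
t12.68 pos [646.4   3.9  17.4] yaw(toolY) -1.434 tilt [-0.  0. -1.] F [-0.8 -0.9 -0.9] w 39.3 q [ 0.26  0.76 -0.43  1.68  0.41  0.79 -1.79]
shift [ 0.0024  0.0004 -0.0078] turn 0.003
```

View pics/w12.png

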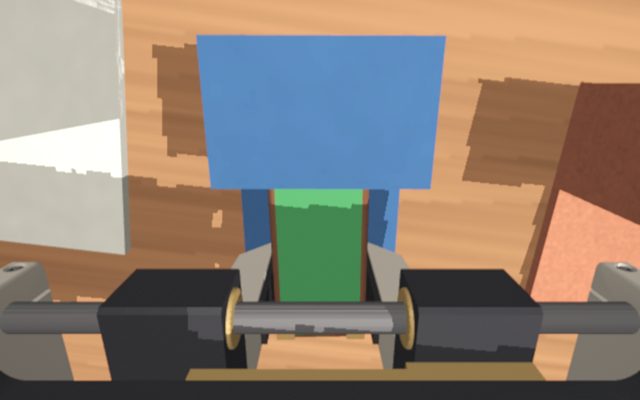

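Call:
play_rows --series '[[[0.002,0,0,0],[0,0,-0.003,0],[0,0,-0.003,0],[0,0,-0.002,0],[0,0,0,0]]]' --squeeze 20

```text
clock: 13.35
position: [653.3, 4.8, 15.1]
orientation: [[-0.002, 0.136, -0.991], [-0.0, -0.991, -0.136], [-1.0, -0.0, 0.002]]
force: [-4.0, -0.2, -1.4]
grip_width: 39.9
```

Call:
play_rows --series '[[[0,0,-0.002,0],[0,0,-0.002,0],[0,0,0,0]]]'

```text
clock: 13.72
position: [653.6, 5.8, 14.1]
orientation: [[-0.009, 0.137, -0.991], [-0.001, -0.991, -0.137], [-1.0, -0.001, 0.009]]
force: [-12.2, -0.3, 4.0]
grip_width: 40.1
```

Call:
play_rows --series '[[[0,0,0.002,0],[0,0,0,0],[0,0,0,0],[0,0,0,0]]]' --jaw 0.35

```text
clock: 14.22
position: [657.0, 5.1, 15.8]
orientation: [[0.001, 0.136, -0.991], [0.0, -0.991, -0.136], [-1.0, 0.0, -0.001]]
force: [-0.2, 0.2, -0.2]
grip_width: 61.8
```

Call:
play_rows --series '[[[0,0,0.03,0],[0,0,0.03,0],[-0.02,0,0,0],[-0.05,0,0,0],[0,0,0,0]]]'

```text
clock: 14.85
position: [602.0, -2.3, 90.8]
orientation: [[0.01, 0.136, -0.991], [0.0, -0.991, -0.136], [-1.0, 0.001, -0.01]]
force: [0.2, -0.3, -0.2]
grip_width: 61.8
```

Run:
```python
from h import *
from lid import *
st(); c,im=shot('wrist','w13.png');shot('side','s13.png');shot('scene','c13.png')
```

```text
t14.85 pos [602.   -2.3  90.8] yaw(toolY) -1.434 tilt [ 0.01  0.   -1.  ] F [ 0.2 -0.3 -0.2] w 61.8 q [ 0.33  0.59 -0.49  1.79  0.36  0.84 -1.76]
```

View pics/w13.png

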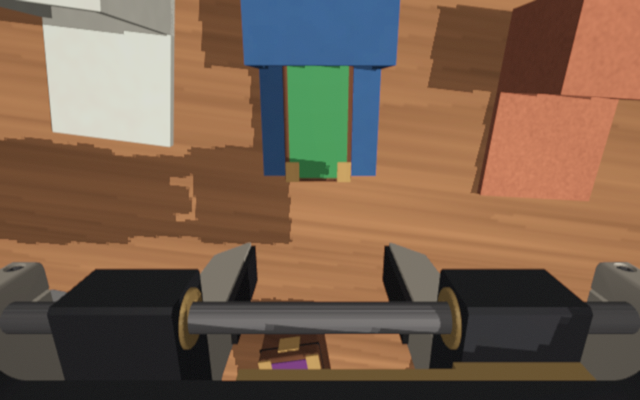

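View pics/s13.png

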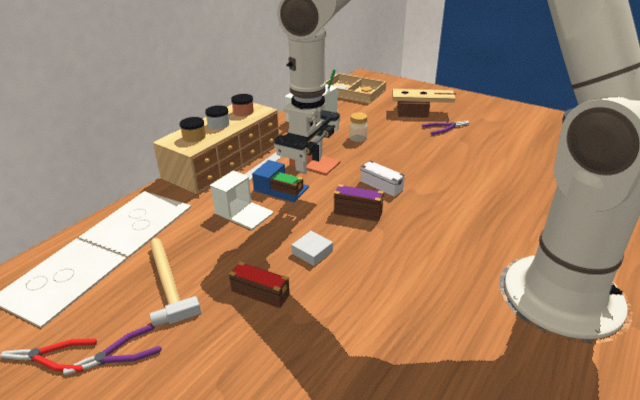

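Run:
```python
from h import *
c=ldcam('w13.png'); a=.134
f=lambda P:(np.array([[np.cos(a),np.sin(a)],[-np.sin(a),np.cos(a)]])@(P[:2]-[684.9,8.7]))
print('lid front L,R',f(onz(c,(285,181),38)),f(onz(c,(351,180),38)),'floor front',f(onz(c,(263,176),6)),f(onz(c,(376,174),6)),'roof front',f(onz(c,(245,66),53)),f(onz(c,(397,66),53)))
plan(464,0,230,.17-np.pi/2)
plan(483.1-30*np.cos(.17),326.3-30*np.sin(.17),230,.171-np.pi/2)
```

```text
lid front L,R [-55.66165972  20.90116946] [-54.90770385 -19.20958592] floor front [-60.49354809  39.28291397] [-58.81459257 -39.38862246] roof front [ 9.23098109 38.41999142] [  9.47954017 -39.70785205]
shift [-0.1443 -0.0212  0.1317] turn -0.033
shift [-0.1443 -0.3409  0.0983] turn -0.034
```

Call:
play_rows --series '[[[-0.055,0,0,0],[-0.05,-0.02,0.01,0],[0,-0.053,0.015,0],[0,-0.053,0.015,0],[0,-0.053,0.015,0],[0,-0.053,0.015,0],[0,-0.053,0.015,0],[0,-0.053,0.013,0],[0,0,0,0],[0,0,0,0]]]' --jaw 0.6

```text
clock: 16.25
position: [453.4, 317.9, 189.4]
orientation: [[-0.002, 0.137, -0.991], [-0.001, -0.991, -0.137], [-1.0, 0.001, 0.002]]
force: [0.0, -0.4, -0.1]
grip_width: 73.8
```

Run:
```python
from lid import *
st(); c,im=shot('wrist','w14.png'); r=lid(c,im,'case_mid',46); print(r)
r4=lid(ldcam('w4.png'),cv2.imread('pics/w4.png')[:,:,::-1].copy(),'case_mid',46)
print('tri',tri([(c,r[3]),(ldcam('w4.png'),r4[3])]))
y=r[2]; plan(r[0][0]-30*np.cos(y),r[0][1]-30*np.sin(y),15,y-np.pi/2)
```

```text
t16.25 pos [453.4 317.9 189.4] yaw(toolY) -1.433 tilt [-0.002 -0.001 -1.   ] F [ 0.  -0.4 -0.1] w 73.8 q [-0.14  0.41 -0.65  1.82  0.29  1.   -2.34]
((482.77545166015625, 326.07403564453125), [34.370941162109375, 104.55815887451172], np.float32(0.17158806), array([314.3040223 , 149.49368878]))
tri [483.06873608 326.05028481  46.77005781]
shift [ 1.745e-01 -4.300e-03  1.000e-04] turn -0.036
```

View pics/w14.png

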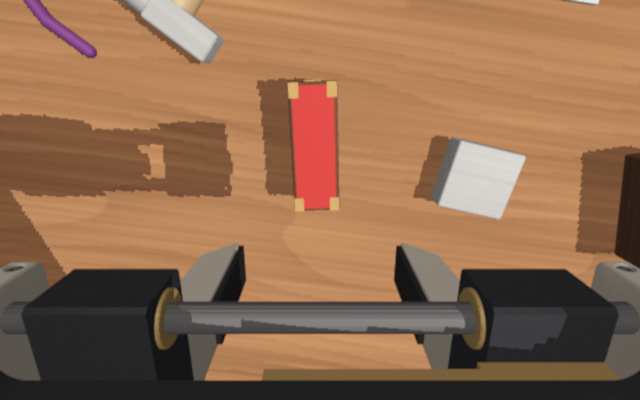

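Call:
play_rows --series '[[[0,-0.004,0,-0.036],[0.05,0,0,0],[0.055,0,0,0],[0.04,0,0,0],[0.02,0,0,0],[0.009,0,0,0],[0,0,0,0],[0,0,0,0]]]'

```text
clock: 17.3
position: [454.3, 323.2, 18.0]
orientation: [[0.002, 0.172, -0.985], [0.001, -0.985, -0.172], [-1.0, -0.001, -0.002]]
force: [0.5, 0.2, 0.1]
grip_width: 73.5
```

Run:
```python
from lid import *
st(); y=.171;plan(482.8-30*np.cos(y),326-30*np.sin(y),15,y-np.pi/2)
shot('wrist','w15.png')
```

```text
t17.30 pos [454.3 323.2  18. ] yaw(toolY) -1.398 tilt [ 0.002  0.001 -1.   ] F [0.5 0.2 0.1] w 73.5 q [-0.26  0.66 -0.52  1.91  0.5   0.69 -2.48]
shift [0.0029 0.0021 0.0014] turn 0.002
```

View pics/w15.png

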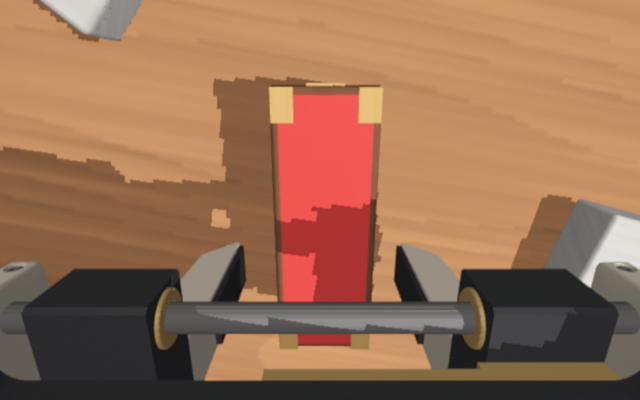

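Call:
play_rows --series '[[[0.003,0.002,0.001,0],[0,0,0,0],[0,0,0,0],[0,0,0,0],[0,0,0,0],[0,0,0,0],[0,0,0,0]]]' --jaw -1 --squeeze 45

```text
clock: 18.23
position: [452.5, 320.4, 13.5]
orientation: [[0.0, 0.172, -0.985], [0.0, -0.985, -0.172], [-1.0, -0.0, -0.0]]
force: [-0.2, -0.4, 0.7]
grip_width: 39.9
```

Run:
```python
from lid import *
st()
```

```text
t18.23 pos [452.5 320.4  13.5] yaw(toolY) -1.398 tilt [ 0.  0. -1.] F [-0.2 -0.4  0.7] w 39.9 q [-0.26  0.66 -0.52  1.92  0.5   0.69 -2.48]
```

Call:
play_rows --series '[[[-0.02,0,0,0],[-0.04,0,0,0],[-0.06,0,0,0],[-0.02,0,0,0],[0,0,0,0],[0,0,0,0]]]'

```text
clock: 18.98
position: [451.7, 319.1, 152.1]
orientation: [[-0.002, 0.172, -0.985], [-0.002, -0.985, -0.172], [-1.0, 0.001, 0.002]]
force: [-1.5, 1.1, -1.7]
grip_width: 40.2
```

Run:
```python
from lid import *
st(); a=.0795; g=-102
plan(689.8+g*np.cos(a),-148.2+g*np.sin(a),150,a-np.pi/2)
shot('wrist','w16.png')
```

```text
t18.98 pos [451.7 319.1 152.1] yaw(toolY) -1.398 tilt [-0.002 -0.002 -1.   ] F [-1.5  1.1 -1.7] w 40.2 q [-0.15  0.46 -0.64  1.86  0.34  0.94 -2.35]
shift [ 0.0027  0.4918 -0.0528] turn 0.093
```

View pics/w16.png

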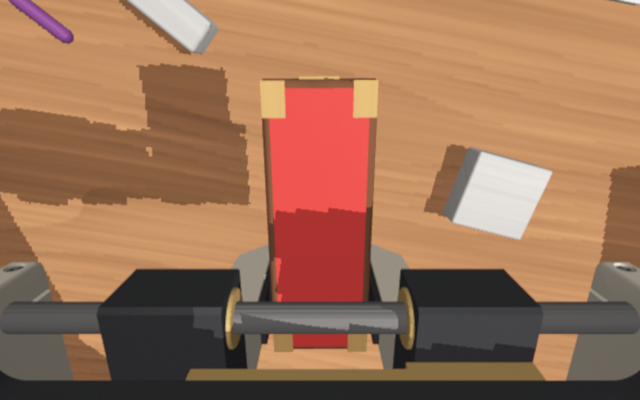

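Call:
play_rows --series '[[[0,0.03,-0.004,0],[0,0.055,-0.006,0],[0,0.055,-0.006,0],[0,0.055,-0.006,0],[0,0.055,-0.006,0],[0,0.055,-0.006,0],[0,0.055,-0.006,0],[0,0.055,-0.005,0],[0,0.045,-0.004,0],[0,0.03,-0.004,0.093]]]'

```text
clock: 20.27
position: [587.6, -156.3, 150.9]
orientation: [[-0.004, 0.075, -0.997], [0.0, -0.997, -0.075], [-1.0, -0.001, 0.004]]
force: [0.7, 1.0, -1.1]
grip_width: 39.8
```

Call:
play_rows --series '[[[0,0,0,0],[0,0,0,0]]]'

```text
clock: 20.52
position: [587.9, -151.9, 151.8]
orientation: [[-0.003, 0.081, -0.997], [0.002, -0.997, -0.081], [-1.0, -0.002, 0.003]]
force: [-0.0, 0.6, -0.6]
grip_width: 39.9
```

Run:
```python
from lid import *
st(); a=.0795; g=-102
plan(689.8+g*np.cos(a),-148.2+g*np.sin(a),24,a-np.pi/2)
shot('wrist','w17.png')
```

```text
t20.52 pos [ 587.9 -151.9  151.8] yaw(toolY) -1.489 tilt [-0.003  0.002 -1.   ] F [-0.   0.6 -0.6] w 39.9 q [ 0.58  0.52 -0.49  1.72  0.29  0.97 -1.51]
shift [ 0.1278  0.0047 -0.0002] turn 0.002
```

View pics/w17.png

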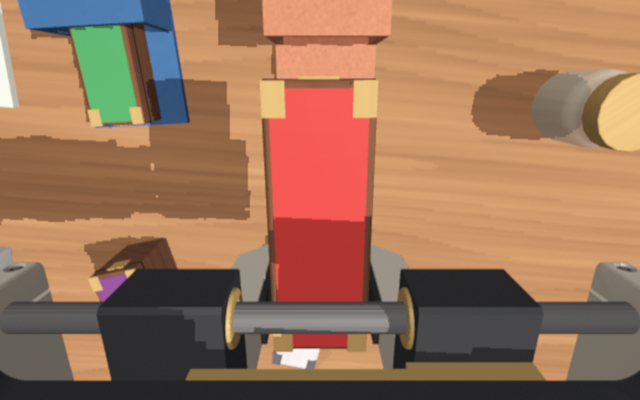

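Call:
play_rows --series '[[[0,0.0045,0,0.002],[0.04,0,0,0],[0.05,0,0,0],[0.025,0,0,0],[0.012,0,0,0],[0,0,0,0],[0,0,0,0]]]'

```text
clock: 21.45
position: [590.6, -157.8, 27.9]
orientation: [[0.002, 0.078, -0.997], [-0.001, -0.997, -0.078], [-1.0, 0.001, -0.002]]
force: [-0.6, 0.3, -0.8]
grip_width: 39.9
```

Run:
```python
from lid import *
st(); a=.0795; g=-31
plan(689.8+g*np.cos(a),-148.2+g*np.sin(a),22,a-np.pi/2)
shot('wrist','w18.png')
```

```text
t21.45 pos [ 590.6 -157.8   27.9] yaw(toolY) -1.493 tilt [ 0.002 -0.001 -1.   ] F [-0.6  0.3 -0.8] w 39.9 q [ 0.53  0.69 -0.42  1.78  0.39  0.75 -1.58]
shift [ 0.0061 -0.0018 -0.0686] turn -0.001
```

View pics/w18.png

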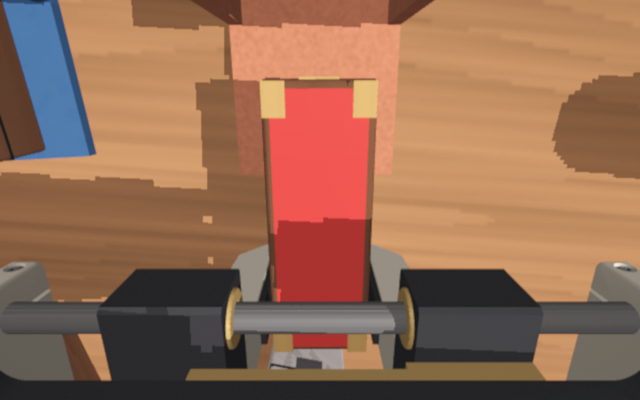

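Call:
play_rows --series '[[[0.004,-0.001,0,0],[0,0,-0.02,0],[0,0,-0.02,0],[0,0,-0.015,0],[0,0,-0.006,0],[0,0,0,0]]]'

```text
clock: 22.25
position: [650.1, -151.9, 22.5]
orientation: [[0.0, 0.078, -0.997], [-0.0, -0.997, -0.078], [-1.0, 0.0, -0.0]]
force: [0.3, 0.3, -0.8]
grip_width: 39.7
```

Run:
```python
from lid import *
st(); a=.0795; g=-31
plan(689.8+g*np.cos(a),-148.2+g*np.sin(a),20,a-np.pi/2)
shot('wrist','w19.png')
```

```text
t22.25 pos [ 650.1 -151.9   22.5] yaw(toolY) -1.493 tilt [ 0. -0. -1.] F [ 0.3  0.3 -0.8] w 39.7 q [ 0.48  0.77 -0.41  1.62  0.39  0.83 -1.59]
shift [ 0.0025 -0.0006 -0.0089] turn -0.002
```

View pics/w19.png

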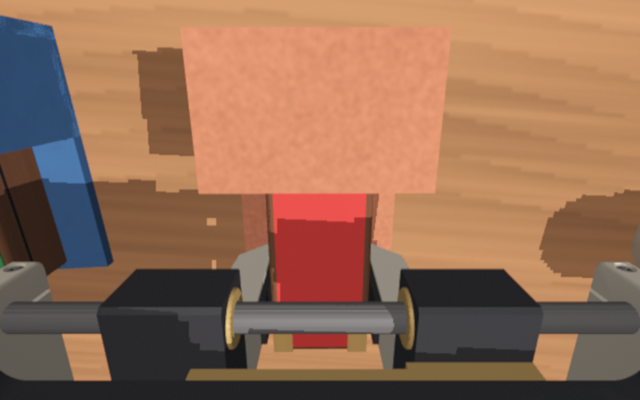

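Call:
play_rows --series '[[[0.002,0,0,0],[0,0,-0.003,0],[0,0,-0.003,0],[0,0,-0.002,0],[0,0,0,0]]]' --squeeze 20

```text
clock: 22.92
position: [658.2, -151.3, 20.4]
orientation: [[-0.0, 0.078, -0.997], [0.0, -0.997, -0.078], [-1.0, -0.0, 0.0]]
force: [-1.0, -0.3, -1.3]
grip_width: 39.9
```

Call:
play_rows --series '[[[0,0,-0.002,0],[0,0,-0.002,0],[0,0,0,0]]]'

```text
clock: 23.3
position: [658.3, -151.4, 19.6]
orientation: [[-0.008, 0.078, -0.997], [-0.0, -0.997, -0.078], [-1.0, -0.0, 0.008]]
force: [-10.1, 0.1, 3.6]
grip_width: 40.1
```

Call:
play_rows --series '[[[0,0,0.002,0],[0,0,0,0],[0,0,0,0],[0,0,0,0]]]' --jaw 0.35

```text
clock: 23.8
position: [660.5, -151.2, 20.6]
orientation: [[0.001, 0.078, -0.997], [-0.0, -0.997, -0.078], [-1.0, 0.0, -0.001]]
force: [0.2, -1.0, -0.6]
grip_width: 61.9
```

Call:
play_rows --series '[[[0,0,0.03,0],[0,0,0.03,0],[-0.02,0,0,0],[-0.05,0,0,0],[0,0,0,0],[0,0,0,0]]]'

```text
clock: 24.55
position: [601.3, -156.0, 91.4]
orientation: [[0.002, 0.078, -0.997], [-0.0, -0.997, -0.078], [-1.0, 0.001, -0.002]]
force: [0.8, -0.5, -0.4]
grip_width: 62.1
```

Run:
```python
from lid import *
st(); shot('wrist','w20.png');shot('side','s20.png')
y=.293; plan(464.6-32*np.cos(y),-9.3-32*np.sin(y),160,y-np.pi/2)
```

```text
t24.55 pos [ 601.3 -156.    91.4] yaw(toolY) -1.493 tilt [ 0.002 -0.    -1.   ] F [ 0.8 -0.5 -0.4] w 62.1 q [ 0.55  0.62 -0.46  1.73  0.34  0.87 -1.55]
shift [-0.07   -0.1498  0.1548] turn -0.215
```

View pics/w20.png

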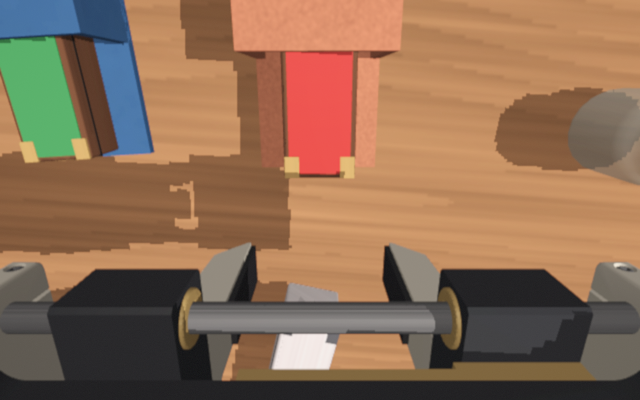

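View pics/s20.png

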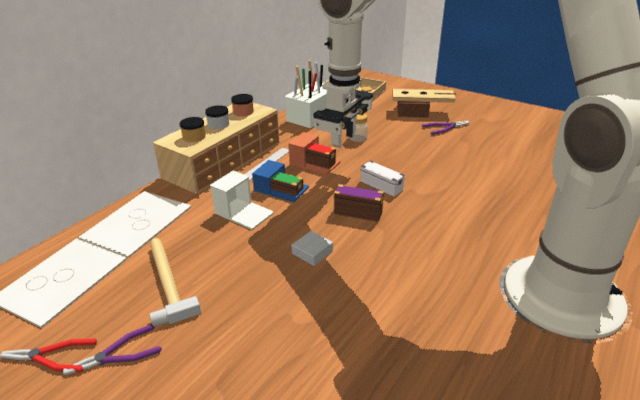

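Run:
```python
from h import *
c=ldcam('w20.png'); a=.0795
f=lambda P:(np.array([[np.cos(a),np.sin(a)],[-np.sin(a),np.cos(a)]])@(P[:2]-[689.8,-148.2]))
print('lid front L,R',f(onz(c,(283,176),52)),f(onz(c,(355,176),52)),'roof front',f(onz(c,(234,51),67)),f(onz(c,(401,51),67)))
```

```text
lid front L,R [-54.61827465  19.63422631] [-54.66428274 -21.12599113] roof front [ 9.91448296 39.16276966] [  9.81511816 -39.51127501]
```

Call:
play_rows --series '[[[-0.06,0,0,0],[-0.02,-0.02,0.02,0],[0,-0.035,0.035,0],[0,-0.035,0.035,0],[0,-0.035,0.035,0],[0,-0.025,0.03,0],[0,0,0,-0.107],[0,0,0,-0.107],[0,0,0,0],[0,0,0,0]]]' --jaw 0.6

```text
clock: 25.9
position: [433.8, -18.4, 170.0]
orientation: [[-0.001, 0.286, -0.958], [0.0, -0.958, -0.286], [-1.0, -0.001, 0.001]]
force: [-0.0, 0.3, 0.5]
grip_width: 73.8
```

Run:
```python
from lid import *
st(); c,im=shot('wrist','w21.png'); r=lid(c,im,'case_tall',60); print(r)
y=.293; plan(464.6-32*np.cos(y),-9.3-32*np.sin(y),24,y-np.pi/2)
```

```text
t25.90 pos [433.8 -18.4 170. ] yaw(toolY) -1.281 tilt [-0.001  0.    -1.   ] F [-0.   0.3  0.5] w 73.8 q [ 0.57  0.21 -0.65  2.12  0.16  0.86 -1.46]
((464.6557922363281, -9.276893615722656), [33.92235565185547, 103.52371215820312], np.float32(0.29415715), array([319.32792384, 155.02570355]))
shift [ 1.461e-01  2.000e-04 -1.000e-04] turn -0.003
```

View pics/w21.png

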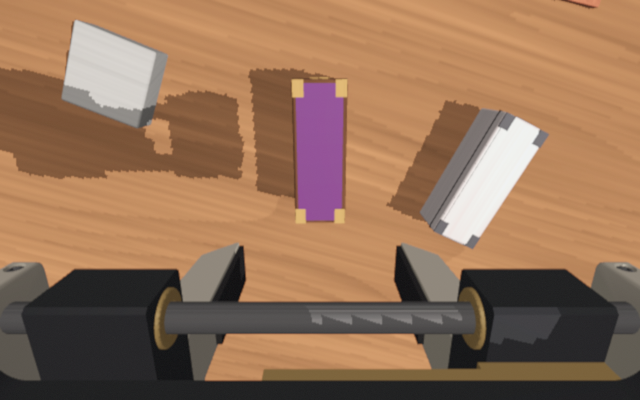

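Call:
play_rows --series '[[[0.04,0,0,-0.003],[0.05,0,0,0],[0.035,0,0,0],[0.015,0,0,0],[0.006,0,0,0],[0,0,0,0],[0,0,0,0]]]'

```text
clock: 26.82
position: [435.1, -18.5, 25.5]
orientation: [[0.002, 0.29, -0.957], [-0.0, -0.957, -0.29], [-1.0, 0.001, -0.002]]
force: [0.1, -0.3, -0.1]
grip_width: 73.1
```

Run:
```python
from lid import *
st(); y=.293; plan(464.6-32*np.cos(y),-9.3-32*np.sin(y),24,y-np.pi/2); shot('wrist','w22.png')
```

```text
t26.82 pos [435.1 -18.5  25.5] yaw(toolY) -1.276 tilt [ 0.002 -0.    -1.   ] F [ 0.1 -0.3 -0.1] w 73.1 q [ 0.41  0.49 -0.5   2.2   0.44  0.55 -1.7 ]
shift [ 0.0015 -0.0003  0.0011] turn 0.002
```

View pics/w22.png

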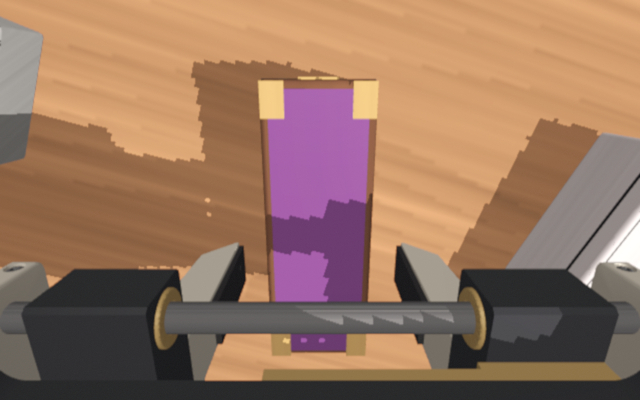

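Call:
play_rows --series '[[[0,0,0,0],[0,0,0,0],[0,0,0,0],[0,0,0,0],[0,0,0,0],[0,0,0,0]]]' --jaw -1 --squeeze 45

```text
clock: 27.62
position: [434.1, -18.5, 24.5]
orientation: [[-0.0, 0.291, -0.957], [-0.0, -0.957, -0.291], [-1.0, 0.0, 0.0]]
force: [0.6, 0.2, 2.3]
grip_width: 39.8
```

Call:
play_rows --series '[[[-0.02,0,0,0],[-0.04,0,0,0],[-0.06,0,0,0],[-0.02,0,0,0],[0,0,0,0],[0,0,0,0]]]'

```text
clock: 28.38
position: [433.0, -18.7, 163.3]
orientation: [[-0.002, 0.29, -0.957], [0.0, -0.957, -0.29], [-1.0, -0.001, 0.002]]
force: [0.1, 0.5, -1.6]
grip_width: 39.7
```

Run:
```python
from lid import *
st(); a=.0048; g=-103
plan(691.5+g*np.cos(a),144+g*np.sin(a),164,a-np.pi/2)
shot('wrist','w23.png')
```

```text
t28.38 pos [433.  -18.7 163.3] yaw(toolY) -1.276 tilt [-0.002  0.    -1.   ] F [ 0.1  0.5 -1.6] w 39.7 q [ 0.59  0.23 -0.67  2.12  0.19  0.85 -1.47]
shift [-0.001  -0.11   -0.1959] turn 0.290
```

View pics/w23.png

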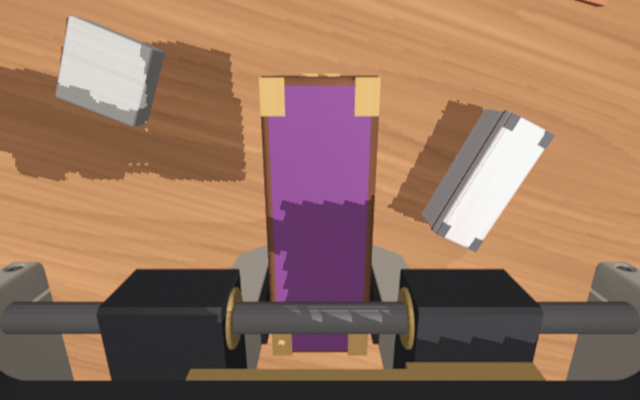

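Call:
play_rows --series '[[[0,-0.015,-0.025,0],[0,-0.025,-0.045,0],[0,-0.025,-0.045,0],[0,-0.025,-0.045,0],[0,-0.02,-0.036,0],[0,0,0,0.145],[0,0,0,0.145],[0,0,0,0],[0,0,0,0]]]'

```text
clock: 29.55
position: [589.0, 143.7, 163.3]
orientation: [[-0.002, 0.008, -1.0], [-0.0, -1.0, -0.008], [-1.0, 0.0, 0.002]]
force: [-0.4, -0.2, -0.8]
grip_width: 39.7
```

Run:
```python
from lid import *
st(); a=.0048; g=-103
plan(691.5+g*np.cos(a),144+g*np.sin(a),34,a-np.pi/2)
shot('wrist','w24.png')
```

```text
t29.55 pos [589.  143.7 163.3] yaw(toolY) -1.563 tilt [-0.002 -0.    -1.   ] F [-0.4 -0.2 -0.8] w 39.7 q [ 0.15  0.52 -0.58  1.72  0.33  1.   -2.11]
shift [0.1293 0.0002 0.0002] turn 0.003
```

View pics/w24.png

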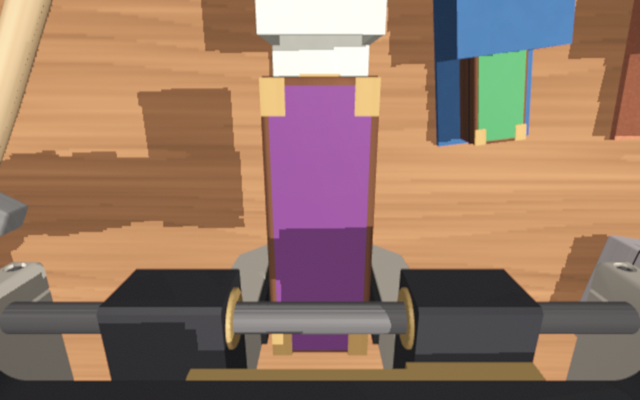

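Call:
play_rows --series '[[[0.04,0,0,0.002],[0.05,0,0,0],[0.028,0,0,0],[0.01,0,0,0],[0,0,0,0],[0,0,0,0]]]'

```text
clock: 30.35
position: [591.0, 144.2, 38.1]
orientation: [[0.003, 0.003, -1.0], [0.001, -1.0, -0.003], [-1.0, -0.001, -0.003]]
force: [-0.2, -0.2, -1.4]
grip_width: 39.8
```

Run:
```python
from lid import *
st(); a=.0048; g=-33
plan(691.5+g*np.cos(a),144+g*np.sin(a),32.5,a-np.pi/2)
shot('wrist','w25.png')
```

```text
t30.35 pos [591.  144.2  38.1] yaw(toolY) -1.568 tilt [ 0.003  0.001 -1.   ] F [-0.2 -0.2 -1.4] w 39.8 q [ 0.09  0.69 -0.5   1.78  0.44  0.78 -2.2 ]
shift [ 0.0057  0.0006 -0.0675] turn -0.002
```

View pics/w25.png

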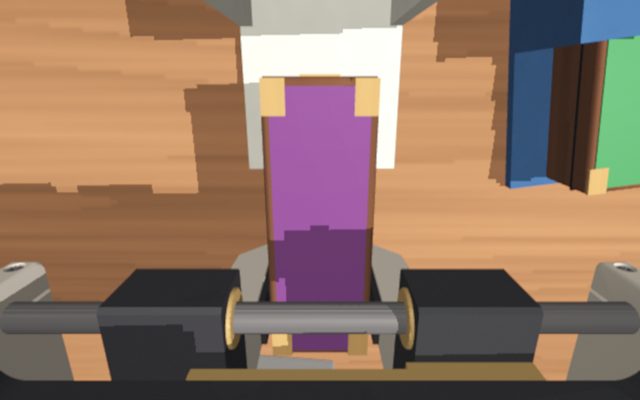

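Call:
play_rows --series '[[[0.005,0,0,0],[0,0,-0.02,0],[0,0,-0.02,0],[0,0,-0.015,0],[0,0,-0.004,0],[0,0,0,0]]]'

```text
clock: 31.15
position: [648.3, 143.9, 31.4]
orientation: [[-0.0, 0.003, -1.0], [-0.0, -1.0, -0.003], [-1.0, 0.0, 0.0]]
force: [0.3, 1.0, -1.5]
grip_width: 39.7
```

Run:
```python
from lid import *
st(); a=.0048; g=-33
plan(691.5+g*np.cos(a),144+g*np.sin(a),31,a-np.pi/2)
shot('wrist','w26.png')
```

```text
t31.15 pos [648.3 143.9  31.4] yaw(toolY) -1.568 tilt [-0. -0. -1.] F [ 0.3  1.  -1.5] w 39.7 q [ 0.08  0.77 -0.49  1.63  0.45  0.85 -2.16]
shift [ 0.0004  0.0001 -0.0102] turn -0.002
```

View pics/w26.png

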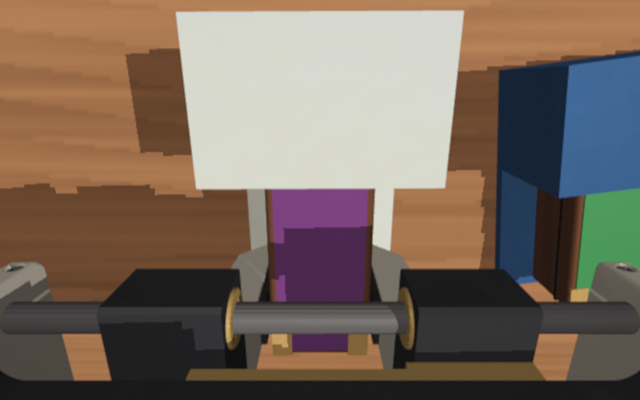

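Call:
play_rows --series '[[[0.001,0,0,0],[0,0,-0.003,0],[0,0,-0.003,0],[0,0,-0.003,0],[0,0,0,0]]]' --squeeze 20

```text
clock: 31.82
position: [658.3, 144.0, 30.6]
orientation: [[0.001, 0.003, -1.0], [0.0, -1.0, -0.003], [-1.0, -0.0, -0.001]]
force: [0.3, 0.1, -0.1]
grip_width: 39.9
```

Call:
play_rows --series '[[[0,0,-0.002,0],[0,0,-0.002,0],[0,0,0,0]]]'

```text
clock: 32.2
position: [658.8, 144.0, 30.6]
orientation: [[-0.005, 0.003, -1.0], [-0.001, -1.0, -0.003], [-1.0, 0.001, 0.005]]
force: [-9.9, -1.9, 8.0]
grip_width: 40.0
```

Call:
play_rows --series '[[[0,0,0.002,0],[0,0,0,0],[0,0,0,0],[0,0,0,0]]]' --jaw 0.35

```text
clock: 32.7
position: [659.9, 143.9, 30.4]
orientation: [[0.0, 0.003, -1.0], [0.0, -1.0, -0.003], [-1.0, -0.0, -0.0]]
force: [0.0, -0.4, -0.4]
grip_width: 61.8
```

Call:
play_rows --series '[[[0,0,0.03,0],[0,0,0.03,0],[-0.02,0,0.02,0],[-0.05,0,0,0],[-0.02,0,0,0],[0,0,0,0],[0,0,0,0]]]'

```text
clock: 33.58
position: [579.0, 143.1, 119.2]
orientation: [[-0.002, 0.002, -1.0], [-0.001, -1.0, -0.002], [-1.0, 0.001, 0.002]]
force: [-0.0, -1.3, 0.2]
grip_width: 61.9
```

Run:
```python
from lid import *
st(); shot('wrist','w27.png');shot('side','s27.png');shot('scene','c27.png')
```

```text
t33.58 pos [579.  143.1 119.2] yaw(toolY) -1.568 tilt [-0.002 -0.001 -1.   ] F [-0.  -1.3  0.2] w 61.9 q [ 0.14  0.56 -0.56  1.77  0.37  0.91 -2.15]
```

View pics/w27.png

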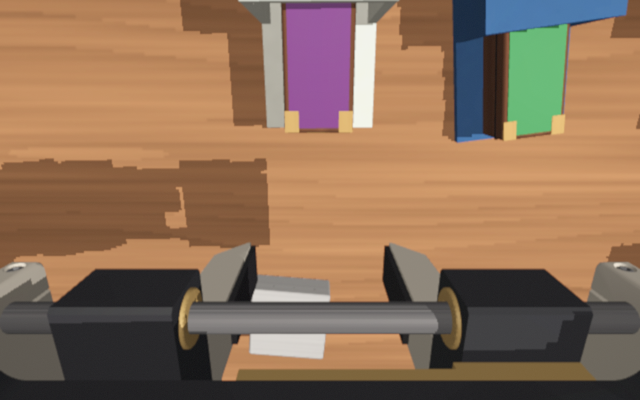

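View pics/s27.png

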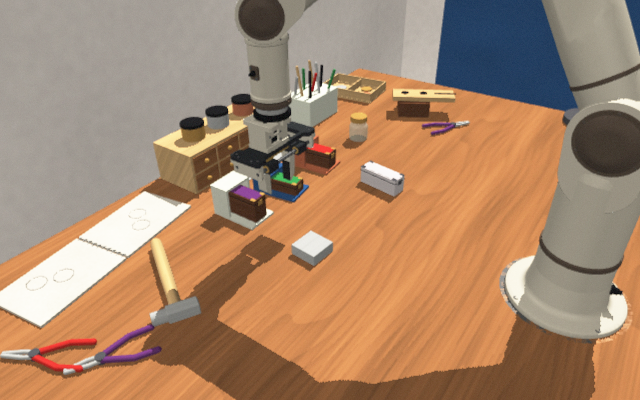

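Run:
```python
from lid import *
c=ldcam('w27.png'); a=.0048
f=lambda P:(np.array([[np.cos(a),np.sin(a)],[-np.sin(a),np.cos(a)]])@(P[:2]-[691.5,144]))
print('lid front L,R',f(onz(c,(284,132),66)),f(onz(c,(353,132),66)),'floor',f(onz(c,(267,127),6)),f(onz(c,(373,127),6)))
plan(691.5-80,143.5,25,a-np.pi/2)
```

```text
lid front L,R [-55.49547089  20.03177308] [-55.5756498  -20.16897201] floor [-59.84736689  38.49573289] [-60.00525276 -40.4609518 ]
shift [ 0.0937 -0.0001 -0.0331] turn -0.002
```

Call:
play_rows --series '[[[0,0.045,0,0],[0,0.055,0,0],[0,0.055,0,0],[0,0.055,0,0],[0,0.055,0,0],[0,0.035,0,0],[0,0,0,-0.077],[0,0,0,0],[0,0,0,0]]]' --jaw -1

```text
clock: 34.85
position: [580.3, -155.3, 119.9]
orientation: [[-0.001, 0.08, -0.997], [0.001, -0.997, -0.08], [-1.0, -0.001, 0.001]]
force: [-0.1, 0.5, 0.2]
grip_width: 0.5
```

Run:
```python
from lid import *
st(); shot('wrist','w28.png')
a=.0795
plan(689.8-85*np.cos(a),-148.2-85*np.sin(a)-1,22,a-np.pi/2)
```

```text
t34.85 pos [ 580.3 -155.3  119.9] yaw(toolY) -1.491 tilt [-0.001  0.001 -1.   ] F [-0.1  0.5  0.2] w 0.5 q [ 0.62  0.56 -0.54  1.76  0.35  0.92 -1.56]
shift [ 0.0981  0.0028 -0.0245] turn 0.001
```

View pics/w28.png

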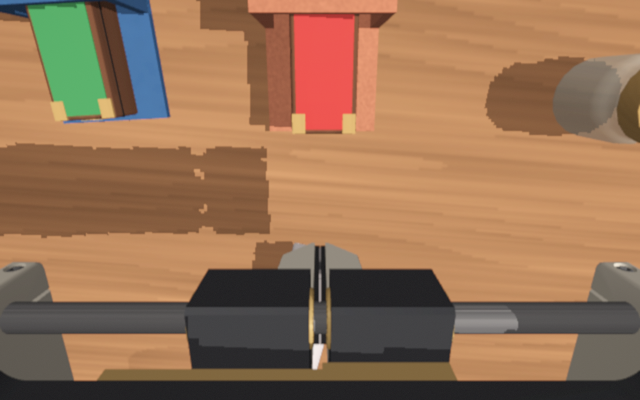

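Call:
play_rows --series '[[[0,0.003,-0.015,0],[0.04,0,0,0],[0.04,0,0,0],[0.018,0,0,0],[0,0,0,0],[0,0,0,0]]]'

```text
clock: 35.65
position: [597.1, -157.9, 24.0]
orientation: [[0.002, 0.08, -0.997], [-0.0, -0.997, -0.08], [-1.0, 0.001, -0.002]]
force: [-1.1, 0.8, 0.3]
grip_width: 0.3
```

Run:
```python
from lid import *
st(); shot('wrist','w29.png')
a=.0795
plan(689.8-68*np.cos(a),-148.2-68*np.sin(a)-1,22,a-np.pi/2)
```

```text
t35.65 pos [ 597.1 -157.9   24. ] yaw(toolY) -1.491 tilt [ 0.002 -0.    -1.   ] F [-1.1  0.8  0.3] w 0.3 q [ 0.56  0.72 -0.47  1.76  0.44  0.77 -1.62]
shift [ 0.0023 -0.0015 -0.025 ] turn 0.000
```

View pics/w29.png

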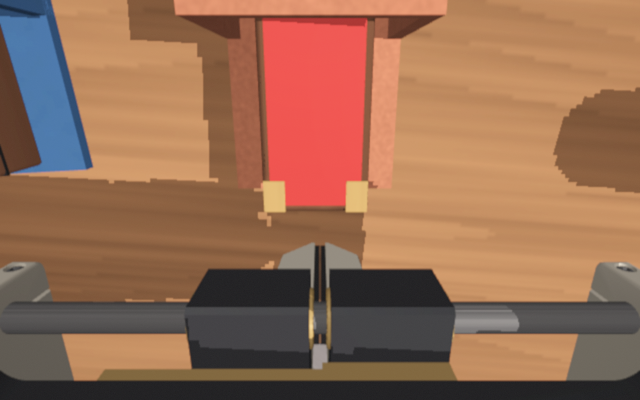

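Call:
play_rows --series '[[[0,0,-0.012,0],[0,0,-0.008,0],[0,0,-0.004,0],[0,0,-0.002,0],[0,0,0,0]]]'

```text
clock: 36.33
position: [621.5, -155.9, 22.3]
orientation: [[-0.0, 0.08, -0.997], [0.0, -0.997, -0.08], [-1.0, -0.0, 0.0]]
force: [0.4, -0.2, 0.5]
grip_width: 0.3
```

Call:
play_rows --series '[[[0,0,-0.0015,0],[0,0,-0.0015,0],[0,0,0,0]]]'

```text
clock: 36.7
position: [623.0, -156.0, 22.2]
orientation: [[-0.003, 0.08, -0.997], [-0.0, -0.997, -0.08], [-1.0, 0.0, 0.003]]
force: [-5.1, -0.9, 3.7]
grip_width: 0.4
```

Call:
play_rows --series '[[[0,0,-0.0015,0],[0,0,0,0],[0,0,0,0]]]'

```text
clock: 37.08
position: [622.9, -156.0, 22.0]
orientation: [[-0.006, 0.079, -0.997], [-0.001, -0.997, -0.079], [-1.0, 0.0, 0.006]]
force: [-8.6, 0.3, 5.7]
grip_width: 0.6
```

Mid is hard against its back wall: the force rises and the position stays put. I'll back off, lift clear and take a last look.

Call:
play_rows --series '[[[0,0,0.02,0],[0,0,0.015,0],[-0.03,0,0.01,0],[-0.06,0,0,0],[-0.06,0,0,0],[-0.05,0,0,0],[0,-0.05,0.03,0],[0,-0.05,0.03,0],[0,0,0,0],[0,0,0,0]]]'

```text
clock: 38.33
position: [514.2, -64.8, 223.0]
orientation: [[0.002, 0.08, -0.997], [-0.001, -0.997, -0.08], [-1.0, 0.001, -0.002]]
force: [0.4, -0.2, -0.1]
grip_width: 0.3
```

Run:
```python
from lid import *
st(); shot('wrist','w30.png');shot('scene','c30.png');shot('side','s30.png')
```

```text
t38.33 pos [514.2 -64.8 223. ] yaw(toolY) -1.491 tilt [ 0.002 -0.001 -1.   ] F [ 0.4 -0.2 -0.1] w 0.3 q [ 0.63  0.3  -0.66  1.88  0.21  1.03 -1.61]
```

View pics/w30.png

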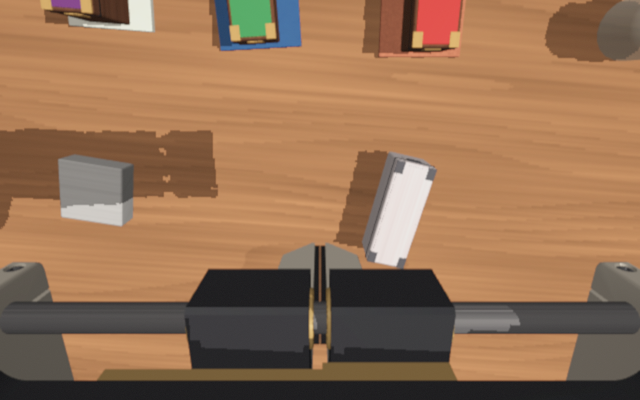

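View pics/c30.png

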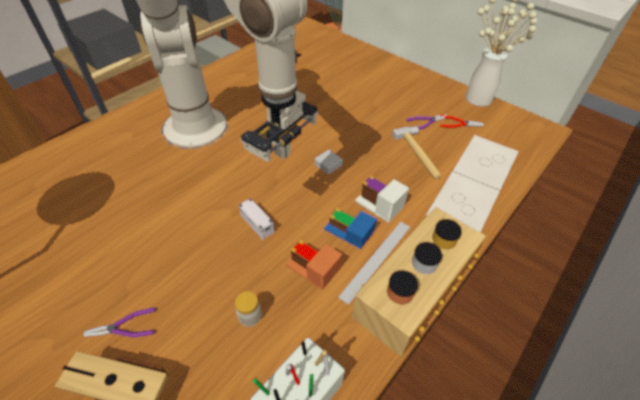

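View pics/s30.png

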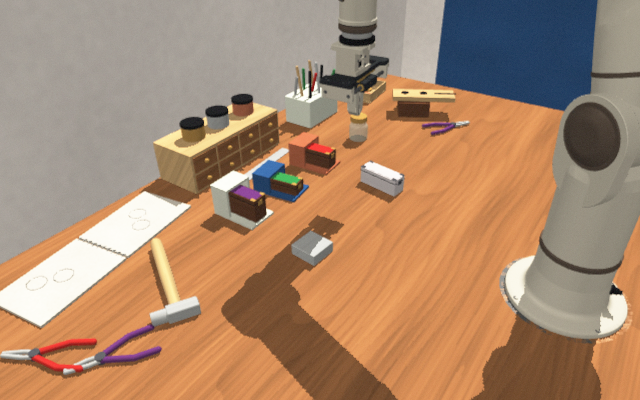

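The scene view shows purple under white (375,190), green under blue (345,220) and red under terracotta (308,253). The tin, block, hammer and jar haven't moved, and the gripper touches nothing.

```bash
python3 -c "
from rig import *
print(finish_job())"
```

```text
the job is handed in; nothing more can be done
None
```

All three cases are in their pigeonholes, put away in order: low under the blue roof, middle under the terracotta, tall under the white. The job was handed in at about 38.5 s. I took each case near its outer end, carried it above the roofs and slid it in until it met the back wall with about 10–12 N. I then let go and backed off.

- **Fully home:** a case fully home has its front at -56 mm in the pigeonhole's own x. After release I measured -55.3 for the low case, -54.6 for the middle and -55.5 for the tall, which is within the calibration.
- **Middle case:** it read about 1.4 mm short, so I pushed its end with shut fingers. The force rose to 8.6 N and the case did not move, so it is against the wall.
- **Low and tall cases:** I did not push these a second time.
- **Heights:** from two views, the lids and roofs came within about 2 mm of the stated heights.
- **Left alone:** the last pictures show no case tipped, and the tin, block, hammer and jar where they were. The gripper was clear of everything.
- **Disagreement:** the side camera's recognised positions differed from the scene camera's by about 20 mm. I took positions from the wrist camera instead.

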